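Store the slide boxes in the dark drawer and wind the timer

TASK

The stained slides must rest in the dark for a set time: pull the blue-fronted drawer of the grey cabinet wide open, put every slide box from the green mat into it, and only then push the drawer fully shut. With the drawer shut, wind the orange key of the white timer clockwise right up to its stop (it takes more than one turn of the wrist), and leave the glass beaker behind the mat where it is.

Things in the scene. Friction and masses are not known exactly. Their poses are not given: they have to be found in the camera images.
- box_a: Blue plastic microscope-slide box with a paper card on its lid, 100 (x) x 42 (y) x 36 mm (z), rigid, latched shut, about 0.12 kg; starts flat on the green mat (mat top 3 mm above the worktop). May be absent. Origin: centre of its underside; x along its length, z up through the lid.
- box_b: Yellow plastic microscope-slide box with a paper card on its lid, 100 (x) x 42 (y) x 36 mm (z), rigid, latched shut, about 0.12 kg; starts flat on the green mat (mat top 3 mm above the worktop). May be absent. Origin: centre of its underside; x along its length, z up through the lid.
- box_c: Red plastic microscope-slide box with a paper card on its lid, 100 (x) x 42 (y) x 36 mm (z), rigid, latched shut, about 0.12 kg; starts flat on the green mat (mat top 3 mm above the worktop). May be absent. Origin: centre of its underside; x along its length, z up through the lid.
- box_d: White plastic microscope-slide box with a paper card on its lid, 100 (x) x 42 (y) x 36 mm (z), rigid, latched shut, about 0.12 kg; starts flat on the green mat (mat top 3 mm above the worktop). May be absent. Origin: centre of its underside; x along its length, z up through the lid.
- cabinet: Grey benchtop cabinet with one blue-fronted drawer, 200 deep (x) x 330 wide (y) x 98 mm high, fixed. Origin at the centre of its underside; x points to its back, so the drawer opens along -x; z up. The drawer front is 12 mm thick, 328 mm wide, its top edge 94 mm above the worktop.
- drawer_handle (a point): Middle of the steel bar handle on the drawer front; moves with the drawer, axes as the cabinet. The bar is level, 130 mm long along y, about 10 mm thick, its centre 70 mm above the worktop and 35 mm in front of the drawer front, so a finger fits behind it from above.
- drawer_floor (a point): Centre of the drawer's inner floor, 12 mm above the worktop, 137 mm behind the handle; moves with the drawer, axes as the cabinet. The inside reaches 90 mm either way in x, 149 mm in y; side and back walls are 38 mm high. The underside of the cabinet top is 78 mm above the floor. Fully out, the cabinet's front edge is 80 mm along +x from this point.
- drawer (a joint): How far the drawer is out, m: 0 shut, 0.17 fully out. It starts shut or slightly ajar, runs with about 2.5 N of friction and stays where it is left.
- timer: White wind-up timer, a fixed box 80 (x) x 90 (y) x 50 mm on the worktop with a round grey dial (top 53 mm up) and an orange key on it. Origin at the centre of its underside, below the key's axis.
- key_grip (a point): Middle of the orange winding key on the timer: an upright blade 48 mm long (this point's x), 9 mm thick (its y), 28 mm high, centred here 78 mm above the worktop, on a thin stem; it turns about the vertical through this point and the point turns with it. A white dot marks the +x end.
- key (a joint): Wound angle of the key, rad: grows as the key is turned clockwise seen from above, from 0 (unwound) to the stop at 3.6. It starts between 0 and 0.6. A light spring resists, but friction (0.05 N m) holds the key where it is let go, so it can be wound by part turns with fresh grips.
- mat: Green bench mat, 200 (x) x 330 (y) x 3 mm, fixed; origin at the centre of its underside.
- beaker: Bystander: clear glass beaker, 80 mm across, 113 mm tall, loose, towards the back behind the mat; not to be disturbed. Origin at the centre of its underside.
Things that resemble listed ones, but are neither listed nor needed, are in the scene too. There is more than one size of the box_c; the one meant has the size given above.

How it is judged:
By the outcome, as a careful person would: the job done as asked, in the order asked, and still so for the second after the job is handed in, with the robot touching nothing.
Of box_a, box_b, box_c, box_d only 2 to 4 are there at a start; the rules pass over those that are not, and their reading is None.
At some moment in a run one of box_a, box_b, box_c, box_d may be knocked a few centimetres aside while the robot is not near it.
Once in a run the grip may slacken for a moment while it holds something.
It also fails if it takes over 210 s, if anything falls off the work surface, if the arm or the gripper's body presses on something with over 40 N, if the wrist force passes 120 N, or if a joint passes its speed limit or range.

ROBOT

A 7-joint arm with a two-finger parallel gripper is mounted at the origin on a cart in front of the work surface, level with it; the furniture and walls round the work are solid. World frame = base frame: x ahead of the robot, y to its left, z up, the work surface at z = 0. Lengths are in mm, angles in rad, forces in N, time in s.
With the tool pointing down it reaches from about 350 to 900 mm from the base axis. Payload 7.2 kg.
Tool frame: the origin (TCP) lies at the very end of the fingers, on their centre line; the grasp point (between the pads) lies 19 mm behind it; z points along the fingers, y is the line along which they close (so a half turn about z gives the same grasp; the last joint's range is limited). The gripper opens to 88 mm and grips with 3 to 60 N. Pads are 20 mm wide; open, the fingers measure 115 mm over their backs; the gripper's body (75 mm by 178 mm) begins 61 mm behind the grasp point.
Start: joints at [-1.226, 0.411, -0.013, 1.596, 0.006, 1.134, -0.082], TCP at [250.744, 572.5, 222.653] pointing down, gripper open.
Joint ranges: [-2.95, 2.95], [-0.29, 1.99], [-1.47, 1.44], [0.14, 2.54], [-1.03, 4.17], [0.13, 1.85], [-2.86, 2.86]. Speed limits (rad/s): [2.39, 2.39, 3.01, 3.01, 3.14, 3.14, 3.14].

INTERFACE

Orientations are given as a unit quaternion [x, y, z, w].
In Python, from workcell import * gives the robot as it stands.
- The arm moves only by the tool jog_arm, never from a script. Its argument "increments" is a list of rows, each a list of 3 entries, a list of its own where there are three numbers: the opening, from 0 (shut) to 1 (fully open), then the shift along the tool's x, y, z in cm, then the turn, a rotation vector about the tool's x, y, z in degrees. In form: [[hand, [x, y, z], [ax, ay, az]], ...]. A call has 1 to 5 rows; each row shifts and turns the commanded pose from where the row before left it, along the tool's axes as they then stand; what a row does not reach is not made up. A row lasts 1/8 s, in which the tool goes at most 62.5 mm and 10.7 degrees, less where a joint would pass 70% of its speed; a pose out of reach is approached as far as the arm can. A call with a gripper value outside its range is refused whole. The fingers move at their own pace and stop on an object; "grip_force" is the grip in N (left out, the last holds). Time passes only in rows, so rows that do not move let the fingers close. It gives the time, the measured TCP pose, the force, the opening and the grip force at its end, in the units of the state.
- get_obs(): the state, without advancing time (a new reading comes with each control period).
- get_image(name): name is "side" or "top" or "wrist"; returns a dict with "image" (400x640x3 uint8, red, green, blue), "fx", "fy", "cx", "cy" (pixels), "position" and "rotation" of the camera in the world; the wrist camera has in their place "T_tool_cam" (4x4, takes a point from camera to tool coordinates, whose origin is the TCP and whose axes are the flange's). Camera axes: x right, y up, looking along -z (the intrinsics and any distortion apply to the point x, -y, -z); pixel columns grow to the right and rows downward; lengths in mm; the calibration is good to about 2 mm. The wrist camera is an equidistant fisheye: a pixel r from the principal point sees the ray r / f radians off the axis. A picture is of the moment at which its call begins: read the wrist's pose just before it. There is no depth.
- job_done(): hands the job in; it is judged then, once.
The state is a dict: "clock": time; "joints": joint angles; "dq": joint speeds; "tau": joint torques, N m; "position": TCP position; "tcp_rot": TCP orientation; "ft_force": force on the tool from outside, world axes, zero at the start; "torque": the same for the moment, N m; "finger_gap": finger opening in mm; "finger_force": force on a finger pad.
Only numpy, scipy, OpenCV 4.12 (cv2) and the standard library are available. Lean on these libraries where they do the work, as an engineer would, in place of code of your own. Each camera call takes 0.05 s, during which the arm holds its last target. There are 200 camera calls.

## Working session

There is one attempt and no reset: what is moved stays moved. The work goes in short steps, Python scripts to look and compute and a tool call to move; the robot and the scene stay as the last step left them, time stands still between calls to the robot, and variables do not carry over. Pictures are saved under pics/ and viewed, at most 14 in all, crops included, and the job is handed in when it is done.

Besides the shell and the picture viewer there is one more tool, called after "Emit:" by a JSON object that holds its "api" and its "payload", one argument or row to a line. jog_arm: Moves the arm, as the interface text tells. Its arguments: {"type":"object","properties":{"increments":{"type":"array","items":{"type":"array"}},"grip_force":{"type":"number"}},"required":["increments"]}

```bash
mkdir -p pics; ls
cat > h.py <<'E'
from workcell import *
import numpy as np, cv2
from scipy.spatial.transform import Rotation as R
def save(n,fn):
    d=get_image(n); cv2.imwrite('pics/'+fn,cv2.cvtColor(np.asarray(d['image']),cv2.COLOR_RGB2BGR)); return d
def ray(d,u,v,obs=None):
    x=(u-d['cx'])/d['fx']; y=(v-d['cy'])/d['fy']
    if 'T_tool_cam' in d:
        r=np.hypot(x,y); s=np.sin(r)/r if r>1e-9 else 1
        c=np.array([x*s,-y*s,-np.cos(r)]); T=np.array(d['T_tool_cam'])
        Rt=R.from_quat(obs['tcp_rot']).as_matrix()
        return np.array(obs['position'])+Rt@T[:3,3], Rt@T[:3,:3]@c
    return np.array(d['position']), cam_R(d)@np.array([x,-y,-1.])
def cam_R(d):
    r=np.array(d['rotation']); return r if r.shape==(3,3) else R.from_quat(r).as_matrix()
def at(d,u,v,z,obs=None):
    p,q=ray(d,u,v,obs); return (p+q*(z-p[2])/q[2]).round(1)
E
python3 - <<'E'
from h import *
import pickle
o=get_obs(); print(o)
for n in('top','side','wrist'):
    d=save(n,n+'0.png'); pickle.dump((d,o),open(n+'0.pkl','wb')); print({k:v for k,v in d.items() if k!='image'})
E
```

```text
pics
{'clock': 0.0, 'joints': array([-1.22616184,  0.41186711, -0.01271856,  1.59702753,  0.00561662,
        1.13431288, -0.08222405]), 'dq': array([ 0.00222419, -0.00044859, -0.00059326,  0.00157471,  0.00140528,
       -0.00117894,  0.00175922]), 'tau': array([ 4.06953021e-06, -5.87947512e+01,  6.41262699e-01, -2.91089201e+01,
       -5.40068094e-02,  1.82842539e-02,  1.56930059e-04]), 'position': array([250.59275509, 572.01357489, 221.83625169]), 'tcp_rot': array([ 2.04947837e-01,  9.78772579e-01, -7.83159339e-04, -1.00343357e-04]), 'ft_force': array([ 0.96847396, -0.3992373 ,  0.82291807]), 'torque': array([ 0.02277469,  0.03781046, -0.02887632]), 'finger_force': 0.0, 'finger_gap': 88.00788287039495}
{'fx': 430.2293585727032, 'fy': 430.2293585727032, 'cx': 315.7816621440876, 'cy': 195.49684632956976, 'position': array([ 227.74303044,  171.60308953, 1573.40920537]), 'rotation': array([ 0.07926575, -0.07527219, -0.68824039,  0.71720025])}
{'fx': 399.98105055874277, 'fy': 399.98105055874277, 'cx': 317.27492517174625, 'cy': 202.25125974595576, 'position': array([ 420.79299787, 1303.50981778,  760.97731334]), 'rotation': array([-0.02269229,  0.48976881,  0.86982176, -0.0549699 ])}
{'fx': 309.70691628693146, 'fy': 309.70691628693146, 'cx': 319.26808369464743, 'cy': 201.8522914948311, 'T_tool_cam': array([[-2.26953257e-04,  9.56554942e-01,  2.91552041e-01,
         7.99915781e+01],
       [ 9.99999917e-01,  3.15594544e-04, -2.57004831e-04,
        -1.64330157e+00],
       [-3.37851475e-04,  2.91551958e-01, -9.56554934e-01,
        -1.61391384e+02],
       [ 0.00000000e+00,  0.00000000e+00,  0.00000000e+00,
         1.00000000e+00]])}
```

View pics/top0.png

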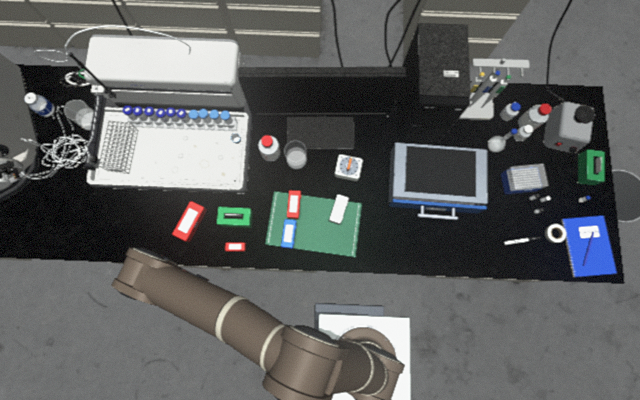

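View pics/side0.png

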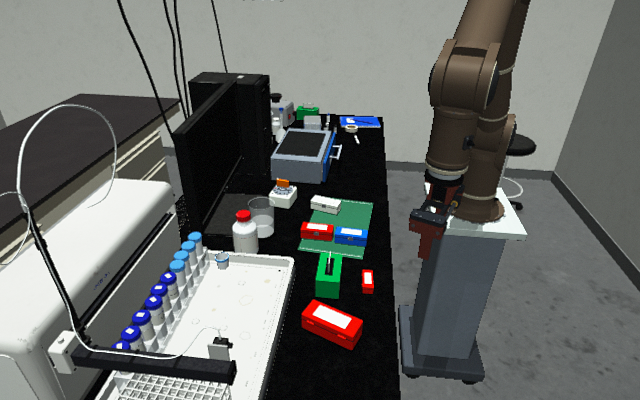

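The top view shows three boxes on the mat: red (293,204), blue (289,233) and white (339,208). There is no yellow one. Two other red boxes lie off the mat, a large one at (188,221) and a small one at (235,246). I'll confirm the sizes in an enlarged crop.

Run:
```python
from h import *
i=cv2.imread('pics/top0.png')
cv2.imwrite('pics/c1.png',cv2.resize(i[140:260,170:370],None,fx=4,fy=4,interpolation=cv2.INTER_CUBIC))
cv2.imwrite('pics/c2.png',cv2.resize(i[130:230,320:500],None,fx=4.4,fy=4.4,interpolation=cv2.INTER_CUBIC))
```

```text
(no output)
```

View pics/c1.png

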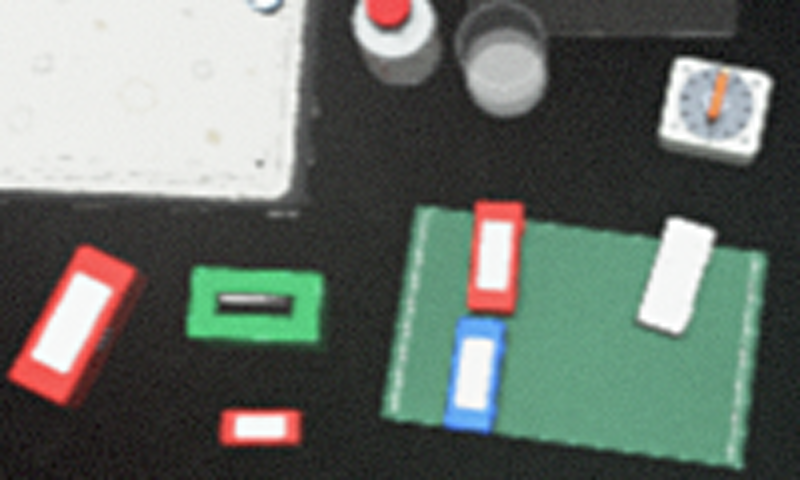

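View pics/c2.png

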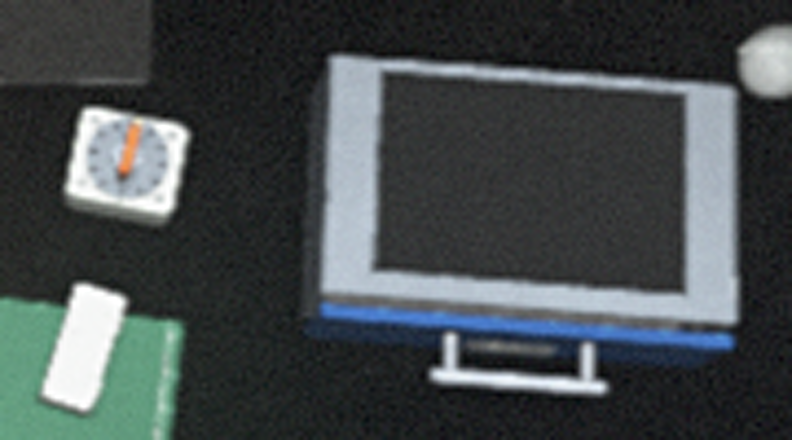

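```bash
cat > m.py <<'E'
from h import *
import pickle
d,o=pickle.load(open('top0.pkl','rb'))
c1=lambda u,v:(170+(u+.5)/4-.5,140+(v+.5)/4-.5)
c2=lambda u,v:(320+(u+.5)/4.4-.5,130+(v+.5)/4.4-.5)
def P(n,c,pts,z):
    w=np.array([at(d,*c(*p),z) for p in pts]); print(n,w[:,:2].tolist(),'mean',w.mean(0)[:2].round(1))
P('red',c1,[(475,202),(524,204),(516,312),(467,308)],39)
P('blue',c1,[(459,318),(506,320),(492,430),(445,424)],39)
P('white',c1,[(668,217),(716,230),(684,333),(638,320)],39)
P('mat',c1,[(415,207),(766,253),(741,467),(382,417)],3)
P('key',c1,[(722,70),(711,122)],92)
P('timer top',c1,[(676,58),(772,76),(756,160),(660,146)],50)
P('handle',c2,[(432,376),(607,388)],75)
P('front top',c2,[(322,303),(733,336)],94)
P('cab top',c2,[(330,55),(738,88),(736,325),(322,295)],98)
P('beaker',c1,[(506,90)],0)
E
python3 m.py
```

```text
red [[585.0, 288.6], [585.0, 243.7], [484.6, 246.0], [486.4, 290.4]] mean [535.2 267.2]
blue [[477.0, 297.1], [476.9, 254.7], [377.5, 262.0], [381.1, 304.1]] mean [428.1 279.5]
white [[578.2, 111.6], [567.8, 67.4], [471.7, 93.9], [481.8, 135.7]] mean [524.9 102.1]
mat [[586.3, 347.3], [555.8, 17.9], [356.9, 36.9], [388.7, 365.0]] mean [471.9 191.8]
key [[703.6, 69.3], [654.7, 77.9]] mean [679.2  73.6]
timer top [[727.0, 109.2], [713.2, 20.1], [632.4, 33.2], [642.0, 121.4]] mean [678.6  71. ]
handle [[505.0, -175.8], [501.0, -315.8]] mean [ 503.  -245.8]
front top [[557.1, -84.2], [543.7, -411.0]] mean [ 550.4 -247.6]
cab top [[764.9, -89.5], [750.1, -422.7], [551.9, -412.2], [562.8, -83.4]] mean [ 657.4 -252. ]
beaker [[704.8, 268.1]] mean [704.8 268.1]
```

Run:
```python
from h import *
i=cv2.imread('pics/side0.png')
cv2.imwrite('pics/c3.png',cv2.resize(i[110:270,225:385],None,fx=3.7,fy=3.7,interpolation=cv2.INTER_CUBIC))
```

```text
(no output)
```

View pics/c3.png

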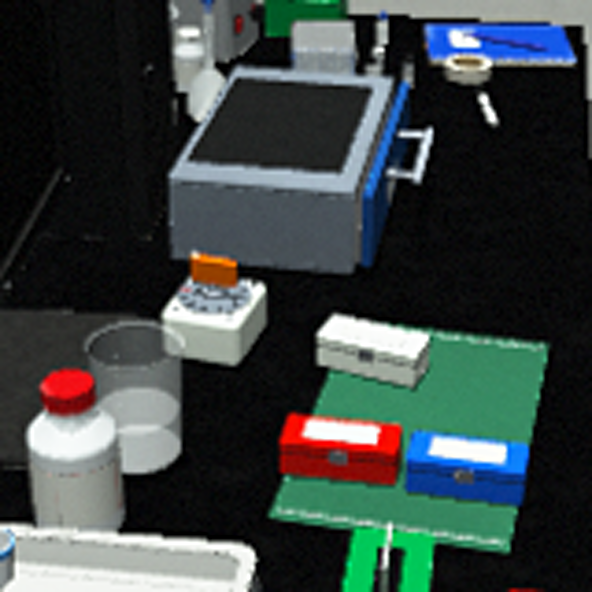

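```bash
cat > plan.py <<'E'
from h import *
import sys
def plan(x,y,z,yaw,o=None):
    "shift (cm, tool axes as they now stand), then turn about tool z to put tool y at yaw (mod 180)"
    o=o or get_obs(); Rt=R.from_quat(o['tcp_rot']).as_matrix(); p=np.array(o['position'])
    th=np.degrees(np.arctan2(Rt[1,1],Rt[0,1])); s=Rt.T@(np.array([x,y,z])-p)/10
    turn=-((yaw-th+90)%180-90)
    tilt=Rt.T@np.cross(Rt[:,2],[0,0,-1])*57.3
    print('pos',p.round(1),'yaw',th.round(1),'shift',s.round(2),'turn',turn.round(1),'tilt',tilt.round(2),'n',np.ceil(max(np.linalg.norm(s)/6,abs(turn)/10)),'j7',o['joints'][6].round(2),'t',o['clock'].round(1),'F',np.round(o['ft_force'],1),'gap',round(o['finger_gap'],1))
if __name__=='__main__': plan(*map(float,sys.argv[1:]))
E
python3 plan.py 503 -246 160 -2.4
```

```text
Traceback (most recent call last):
  File "plan.py", line 10, in <module>
    if __name__=='__main__': plan(*map(float,sys.argv[1:]))
                             ~~~~^^^^^^^^^^^^^^^^^^^^^^^^^^
  File "plan.py", line 9, in plan
    print('pos',p.round(1),'yaw',th.round(1),'shift',s.round(2),'turn',turn.round(1),'tilt',tilt.round(2),'n',np.ceil(max(np.linalg.norm(s)/6,abs(turn)/10)),'j7',o['joints'][6].round(2),'t',o['clock'].round(1),'F',np.round(o['ft_force'],1),'gap',round(o['finger_gap'],1))
                                                                                                                                                                                              ^^^^^^^^^^^^^^^^
AttributeError: 'float' object has no attribute 'round'
```

```bash
sed -i "s/o\['clock'\].round(1)/round(o['clock'],1)/" plan.py
python3 plan.py 503 -246 160 -2.4
```

```text
pos [250.6 572.2 222. ] yaw 66.4 shift [-55.94 -64.82   6.28] turn 68.8 tilt [-0.07  0.   -0.  ] n 15.0 j7 -0.08 t 0.1 F [ 0.3  0.4 -0.1] gap 87.9
```

Emit:
{"api": "jog_arm", "payload": {
  "increments": [
    [1,[-3.73,-4.32,0.3],[0,0,0]],
    [1,[-3.73,-4.32,0.3],[0,0,0]],
    [1,[-3.73,-4.32,0.3],[0,0,0]],
    [1,[-3.73,-4.32,0.3],[0,0,0]],
    [1,[-3.73,-4.32,0.3],[0,0,0]]
  ]
}}

```text
clock: 0.78
position: [335.2, 297.9, 207.5]
tcp_rot: [0.205, 0.979, 0.0, 0.0]
ft_force: [1.2, -0.1, 0.2]
finger_gap: 87.9
finger_force: 0.0
```

Emit:
{"api": "jog_arm", "payload": {
  "increments": [
    [1,[-3.73,-4.32,0.3],[0,0,0]],
    [1,[-3.73,-4.32,0.3],[0,0,0]],
    [1,[-3.73,-4.32,0.3],[0,0,0]],
    [1,[-3.73,-4.32,0.3],[0,0,0]],
    [1,[-3.73,-4.32,0.3],[0,0,0]]
  ]
}}

```text
clock: 1.4
position: [419.4, 25.4, 192.8]
tcp_rot: [0.205, 0.979, 0.0, 0.0]
ft_force: [0.3, 0.5, -0.3]
finger_gap: 87.8
finger_force: 0.0
```

Emit:
{"api": "jog_arm", "payload": {
  "increments": [
    [1,[-3.73,-4.32,0.3],[0,0,0]],
    [1,[-3.73,-4.32,0.3],[0,0,0]],
    [1,[-3.73,-4.32,0.3],[0,0,0]],
    [1,[-3.73,-4.32,0.3],[0,0,0]],
    [1,[-3.73,-4.32,0.3],[0,0,0]]
  ]
}}

```text
clock: 2.02
position: [503.7, -247.0, 177.4]
tcp_rot: [0.205, 0.979, 0.0, 0.0]
ft_force: [1.5, 1.4, -0.2]
finger_gap: 88.0
finger_force: 0.0
```

Emit:
{"api": "jog_arm", "payload": {
  "increments": [
    [1,[0,0,0],[0,0,10]],
    [1,[0,0,0],[0,0,10]],
    [1,[0,0,0],[0,0,10]],
    [1,[0,0,0],[0,0,10]],
    [1,[0,0,0],[0,0,10]]
  ]
}}

```text
clock: 2.65
position: [503.1, -245.4, 177.4]
tcp_rot: [0.602, 0.799, -0.0, -0.0]
ft_force: [-0.1, 0.3, 0.4]
finger_gap: 87.3
finger_force: 0.0
```

Emit:
{"api": "jog_arm", "payload": {
  "increments": [
    [1,[0,0,0],[0,0,10]],
    [1,[0,0,0],[0,0,8.8]],
    [1,[0,0,0],[0,0,0]]
  ]
}}

```text
clock: 3.02
position: [503.2, -245.3, 177.3]
tcp_rot: [0.722, 0.692, -0.0, -0.0]
ft_force: [-0.1, 0.5, 0.1]
finger_gap: 87.9
finger_force: 0.0
```

```bash
python3 plan.py 503 -246 160 -2.4
python3 - <<'E'
from h import *
import pickle
o=get_obs(); d=save('wrist','w1.png'); pickle.dump((d,o),open('w1.pkl','wb'))
E
```

```text
pos [ 503.2 -245.3  177.3] yaw -2.4 shift [-0.07 -0.02  1.73] turn 0.0 tilt [-0.04  0.01  0.  ] n 1.0 j7 0.69 t 3.0 F [-0.1  0.5  0.1] gap 87.9
```

View pics/w1.png

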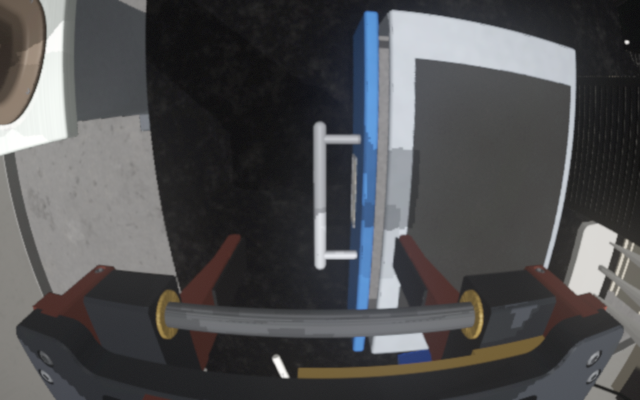

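Run:
```python
from h import *
import pickle
d,o=pickle.load(open('w1.pkl','rb'))
for p,z in [((319,124),73),((320,266),73),((374,14),94),((362,346),94),((366,180),94)]: print(p,at(d,*p,z,o))
```

```text
(319, 124) [ 505.4 -178.4   73. ]
(320, 266) [ 500.8 -312.7   73. ]
(374, 14) [552.6 -88.3  94. ]
(362, 346) [ 541.7 -402.9   94. ]
(366, 180) [ 541.9 -224.1   94. ]
```

Handle centre is at (503,-245.5), directly under the TCP. I'll narrow the fingers, go down, grip the bar and pull.

Emit:
{"api": "jog_arm", "payload": {
  "increments": [
    [0.36,[0,0,0],[0,0,0]],
    [0.36,[0,0,0],[0,0,0]],
    [0.36,[0,0,0],[0,0,0]],
    [0.36,[0,0,0],[0,0,0]],
    [0.36,[0,0,4.0],[0,0,0]]
  ],
  "grip_force": 30
}}

```text
clock: 3.7
position: [505.3, -246.4, 139.4]
tcp_rot: [0.722, 0.692, 0.002, 0.002]
ft_force: [0.7, 0.4, -0.8]
finger_gap: 41.3
finger_force: 0.0
```

Emit:
{"api": "jog_arm", "payload": {
  "increments": [
    [0.36,[0,0,3],[0,0,0]],
    [0.36,[0,0,3],[0,0,0]],
    [0.36,[0,0,2.6],[0,0,0]],
    [0.36,[0,0,0],[0,0,0]]
  ]
}}

```text
clock: 4.2
position: [502.1, -245.1, 50.2]
tcp_rot: [0.722, 0.692, -0.001, -0.001]
ft_force: [0.1, -0.1, 0.4]
finger_gap: 31.7
finger_force: 0.0
```

Emit:
{"api": "jog_arm", "payload": {
  "increments": [
    [0,[0,0,0],[0,0,0]],
    [0,[0,0,0],[0,0,0]],
    [0,[0,0,0],[0,0,0]],
    [0,[0,0,0],[0,0,0]]
  ]
}}

```text
clock: 4.7
position: [503.8, -245.7, 52.6]
tcp_rot: [0.722, 0.692, 0.001, 0.001]
ft_force: [-0.9, 0.0, 7.0]
finger_gap: 10.2
finger_force: 30.0
```

Emit:
{"api": "jog_arm", "payload": {
  "increments": [
    [0,[0,-1,0],[0,0,0]],
    [0,[0,-2,0],[0,0,0]],
    [0,[0,-2,0],[0,0,0]],
    [0,[0,-2,0],[0,0,0]],
    [0,[0,-2,0],[0,0,0]]
  ]
}}

```text
clock: 5.32
position: [413.9, -242.2, 52.6]
tcp_rot: [0.722, 0.692, 0.001, 0.002]
ft_force: [4.0, -0.6, 6.9]
finger_gap: 10.2
finger_force: 30.0
```

Emit:
{"api": "jog_arm", "payload": {
  "increments": [
    [0,[0,-2,0],[0,0,0]],
    [0,[0,-2,0],[0,0,0]],
    [0,[0,-1,0],[0,0,0]],
    [0,[0,-0.5,0],[0,0,0]],
    [0,[0,0,0],[0,0,0]]
  ]
}}

```text
clock: 5.95
position: [358.3, -240.0, 52.5]
tcp_rot: [0.722, 0.692, 0.001, 0.001]
ft_force: [-1.3, -1.7, 13.5]
finger_gap: 10.4
finger_force: 30.0
```

Emit:
{"api": "jog_arm", "payload": {
  "increments": [
    [0,[0,-0.6,0],[0,0,0]],
    [0,[0,-0.5,0],[0,0,0]],
    [0,[0,0,0],[0,0,0]]
  ]
}}

```text
clock: 6.32
position: [347.7, -239.6, 52.5]
tcp_rot: [0.722, 0.692, 0.001, 0.001]
ft_force: [-1.3, -0.8, 12.6]
finger_gap: 10.4
finger_force: 30.0
```

Emit:
{"api": "jog_arm", "payload": {
  "increments": [
    [0,[0,-0.4,0],[0,0,0]],
    [0,[0,-0.3,0],[0,0,0]],
    [0,[0,0,0],[0,0,0]]
  ]
}}

```text
clock: 6.7
position: [341.4, -239.4, 52.6]
tcp_rot: [0.722, 0.692, 0.001, 0.002]
ft_force: [1.7, -1.3, 9.1]
finger_gap: 10.1
finger_force: 30.0
```

Emit:
{"api": "jog_arm", "payload": {
  "increments": [
    [0,[0,-0.4,0],[0,0,0]],
    [0,[0,-0.3,0],[0,0,0]],
    [0,[0,0,0],[0,0,0]]
  ]
}}

```text
clock: 7.08
position: [341.4, -239.6, 52.8]
tcp_rot: [0.721, 0.693, 0.002, 0.006]
ft_force: [29.2, -1.2, -27.9]
finger_gap: 10.0
finger_force: 30.0
```

Emit:
{"api": "jog_arm", "payload": {
  "increments": [
    [0,[0,-0.3,0],[0,0,0]],
    [0,[0,0,0],[0,0,0]]
  ]
}}

```text
clock: 7.32
position: [341.3, -239.8, 53.2]
tcp_rot: [0.72, 0.694, 0.003, 0.008]
ft_force: [40.7, 0.0, -35.1]
finger_gap: 10.0
finger_force: 30.0
```

Emit:
{"api": "jog_arm", "payload": {
  "increments": [
    [0,[0,0.5,0],[0,0,0]],
    [0.36,[0,0.2,0],[0,0,0]],
    [0.36,[0,0,0],[0,0,0]],
    [0.36,[0,0,0],[0,0,0]],
    [0.36,[0,0,0],[0,0,0]]
  ]
}}

```text
clock: 7.95
position: [336.8, -238.3, 51.5]
tcp_rot: [0.722, 0.692, -0.0, -0.0]
ft_force: [0.7, -0.1, 0.2]
finger_gap: 31.3
finger_force: 0.0
```

```bash
python3 plan.py 525 102 200 76
```

```text
pos [ 336.8 -238.3   51.5] yaw -2.5 shift [ 34.82  17.32 -14.85] turn -78.5 tilt [-0.04 -0.03 -0.  ] n 8.0 j7 0.96 t 8.0 F [ 0.7 -0.1  0.2] gap 31.3
```

Emit:
{"api": "jog_arm", "payload": {
  "increments": [
    [0.36,[0,0,-4],[0,0,0]],
    [0.36,[0,0,-5.5],[0,0,0]],
    [1,[0,0,-5.5],[0,0,0]],
    [1,[5,2.5,0],[0,0,0]],
    [1,[5,2.5,0],[0,0,0]]
  ]
}}

```text
clock: 8.57
position: [392.5, -139.4, 202.6]
tcp_rot: [0.723, 0.691, 0.002, 0.0]
ft_force: [1.1, -0.5, -0.0]
finger_gap: 58.0
finger_force: 0.0
```

Emit:
{"api": "jog_arm", "payload": {
  "increments": [
    [1,[5,2.5,0],[0,0,0]],
    [1,[5,2.5,0],[0,0,0]],
    [1,[5,2.5,0],[0,0,0]],
    [1,[5,2.5,0],[0,0,0]],
    [1,[4.8,2.4,0],[0,0,0]]
  ]
}}

```text
clock: 9.2
position: [526.5, 103.4, 201.4]
tcp_rot: [0.722, 0.692, -0.0, -0.0]
ft_force: [0.4, -0.9, -1.0]
finger_gap: 87.6
finger_force: 0.0
```

Emit:
{"api": "jog_arm", "payload": {
  "increments": [
    [1,[0,0,0],[0,0,-10]],
    [1,[0,0,0],[0,0,-10]],
    [1,[0,0,0],[0,0,-10]],
    [1,[0,0,0],[0,0,-10]],
    [1,[0,0,0],[0,0,-10]]
  ]
}}

```text
clock: 9.82
position: [525.8, 101.5, 201.3]
tcp_rot: [0.36, 0.933, -0.0, -0.0]
ft_force: [0.2, 0.7, -0.1]
finger_gap: 88.0
finger_force: 0.0
```

Emit:
{"api": "jog_arm", "payload": {
  "increments": [
    [1,[0,0,0],[0,0,-10]],
    [1,[0,0,0],[0,0,-10]],
    [1,[0,0,0],[0,0,-8.5]],
    [1,[0,0,0],[0,0,0]]
  ]
}}

```text
clock: 10.32
position: [525.9, 101.4, 201.4]
tcp_rot: [0.122, 0.993, -0.0, -0.0]
ft_force: [0.4, 1.1, 0.3]
finger_gap: 87.6
finger_force: 0.0
```

```bash
cat > look.py <<'E'
from h import *
import pickle,sys
o=get_obs(); n=sys.argv[1]; d=save('wrist',n+'.png'); pickle.dump((d,o),open(n+'.pkl','wb'))
E
python3 plan.py 525 102 200 76; python3 look.py w2
```

```text
pos [525.9 101.4 201.4] yaw 76.0 shift [0.1  0.04 0.14] turn -0.0 tilt [-0.01 -0.03 -0.  ] n 1.0 j7 1.19 t 10.3 F [0.4 1.1 0.3] gap 87.6
```

View pics/w2.png

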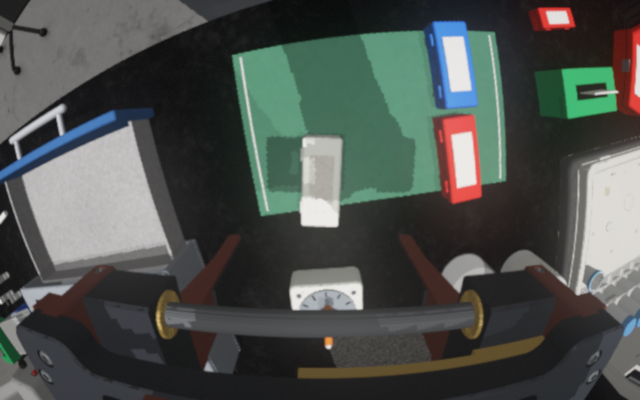

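The white box spans about (302,136) to (340,226) and nothing has moved. Its lid and front face are hard to tell apart here, so I'll work out the pose in numbers.

Run:
```python
from h import *
import pickle
d,o=pickle.load(open('w2.pkl','rb'))
for p,z in [((303,136),39),((342,137),39),((340,207),39),((301,206),39),((302,226),3),((339,227),3),((427,22),39),((463,22),39),((478,106),39),((440,107),39),((438,116),39),((475,116),39),((482,200),39),((444,203),39)]: print(p,z,at(d,*p,z,o)[:2])
g=cv2.cvtColor(np.asarray(d['image']),cv2.COLOR_RGB2GRAY)
print(g[130:232:3,320].tolist()); print(g[165,290:352:2].tolist())
```

```text
(303, 136) 39 [469.6  96.3]
(342, 137) 39 [480.4 135.6]
(340, 207) 39 [554.6 116.1]
(301, 206) 39 [543.   74.7]
(302, 226) 3 [579.2  64.2]
(339, 227) 3 [591.8 108.7]
(427, 22) 39 [375.7 256.4]
(463, 22) 39 [379.7 300.7]
(478, 106) 39 [477.3 296. ]
(440, 107) 39 [470.9 248.2]
(438, 116) 39 [480.2 243.8]
(475, 116) 39 [487.9 289.8]
(482, 200) 39 [588.6 286. ]
(444, 203) 39 [579.7 235.1]
[97, 88, 128, 185, 189, 189, 190, 189, 187, 170, 170, 168, 172, 170, 170, 172, 172, 172, 171, 173, 167, 168, 172, 229, 235, 235, 235, 235, 235, 235, 235, 234, 177, 60]
[92, 99, 101, 100, 93, 91, 151, 209, 216, 214, 200, 195, 188, 171, 171, 171, 171, 169, 168, 171, 172, 169, 181, 188, 187, 161, 101, 97, 101, 101, 101]
```

The lid runs right to row 226, so the centre is (525,102), matching the top camera. Going down to grasp it.

Emit:
{"api": "jog_arm", "payload": {
  "increments": [
    [1,[0.1,0,5],[0,0,-1]],
    [1,[0,0,5],[0,0,0]],
    [1,[0,0,4.5],[0,0,0]],
    [1,[0,0,3],[0,0,0]],
    [1,[0,0,1.5],[0,0,0]]
  ]
}}

```text
clock: 11.0
position: [524.3, 101.7, 10.0]
tcp_rot: [0.114, 0.993, -0.001, -0.001]
ft_force: [-0.3, 0.1, 0.1]
finger_gap: 87.8
finger_force: 0.0
```

Emit:
{"api": "jog_arm", "payload": {
  "increments": [
    [0.3,[0,0,0],[0,0,0]],
    [0.3,[0,0,0],[0,0,0]],
    [0.3,[0,0,0],[0,0,0]],
    [0.3,[0,0,0],[0,0,0]],
    [0.3,[0,0,0],[0,0,0]]
  ],
  "grip_force": 25
}}

```text
clock: 11.62
position: [525.5, 102.3, 12.1]
tcp_rot: [0.113, 0.994, 0.0, 0.0]
ft_force: [-1.4, 0.3, 3.6]
finger_gap: 42.4
finger_force: 24.6
```

```bash
python3 plan.py 477 -163 150 87.6
```

```text
pos [525.5 102.3  12.1] yaw 77.0 shift [ -1.23 -26.93 -13.8 ] turn -10.6 tilt [0.04 0.04 0.  ] n 6.0 j7 1.35 t 11.6 F [-1.4  0.3  3.6] gap 42.4
```

Emit:
{"api": "jog_arm", "payload": {
  "increments": [
    [0.3,[0,0,-3],[0,0,0]],
    [0.3,[0,0,-5],[0,0,0]],
    [0.3,[0,0,-5.8],[0,0,0]],
    [0.3,[-0.3,-5,0],[0,0,-3.5]],
    [0.3,[0,-5,0],[0,0,-3.5]]
  ]
}}

```text
clock: 12.25
position: [508.7, 2.8, 150.4]
tcp_rot: [0.05, 0.999, 0.0, 0.001]
ft_force: [0.3, -0.9, -1.6]
finger_gap: 42.3
finger_force: 24.6
```

Emit:
{"api": "jog_arm", "payload": {
  "increments": [
    [0.3,[0,-5,0],[0,0,-3.6]],
    [0.3,[0,-5,0],[0,0,0]],
    [0.3,[0,-4,0],[0,0,0]],
    [0.3,[0,-2,0],[0,0,0]],
    [0.3,[0,0,0],[0,0,0]]
  ]
}}

```text
clock: 12.88
position: [498.4, -157.9, 149.6]
tcp_rot: [0.022, 1.0, -0.0, -0.0]
ft_force: [0.5, 0.5, -2.3]
finger_gap: 42.2
finger_force: 24.6
```

```bash
python3 plan.py 477 -163 20 87.6;python3 look.py w3
```

```text
pos [ 498.4 -157.9  149.6] yaw 87.5 shift [ 2.11 -0.6  12.96] turn -0.1 tilt [-0.02 -0.02  0.  ] n 3.0 j7 1.94 t 12.9 F [ 0.5  0.5 -2.3] gap 42.2
```

View pics/w3.png

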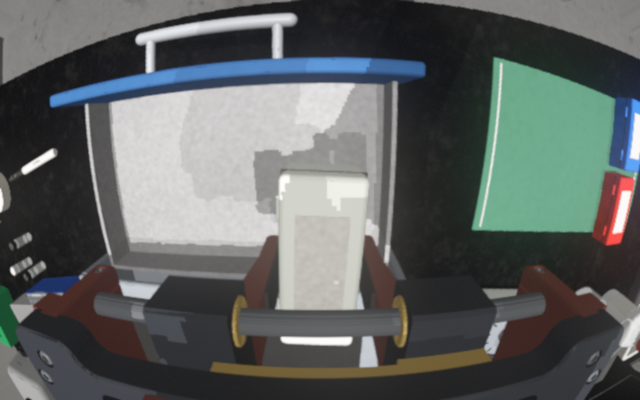

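The white box is held, the drawer is wide open, and its right-hand wall runs from about (390,85) to (386,262). I'll check the interior bounds.

Run:
```python
from h import *
import pickle
d,o=pickle.load(open('w3.pkl','rb'))
for p,z in [((383,88),50),((388,255),50),((370,265),50),((96,108),50),((236,63),94),((100,100),94),((420,75),94)]: print(p,z,at(d,*p,z,o)[:2])
```

```text
(383, 88) 50 [ 400.1 -101.7]
(388, 255) 50 [553.3 -96.1]
(370, 265) 50 [ 563.  -113.5]
(96, 108) 50 [ 389.2 -378.4]
(236, 63) 94 [ 379.5 -212.7]
(100, 100) 94 [ 388.1 -335.5]
(420, 75) 94 [393.1 -83.2]
```

Emit:
{"api": "jog_arm", "payload": {
  "increments": [
    [0.3,[2.1,-0.6,0],[0,0,0]],
    [0.3,[0,0,4],[0,0,0]],
    [0.3,[0,0,4],[0,0,0]],
    [0.3,[0,0,3],[0,0,0]],
    [0.3,[0,0,1.3],[0,0,0]]
  ]
}}

```text
clock: 13.55
position: [477.1, -159.5, 25.1]
tcp_rot: [0.019, 1.0, 0.001, -0.001]
ft_force: [1.0, 0.3, -0.6]
finger_gap: 42.2
finger_force: 24.6
```

Emit:
{"api": "jog_arm", "payload": {
  "increments": [
    [0.3,[0,0,0.4],[0,0,0]],
    [0.3,[0,0,0],[0,0,0]]
  ]
}}

```text
clock: 13.8
position: [478.4, -161.3, 23.3]
tcp_rot: [0.02, 1.0, 0.0, 0.0]
ft_force: [-0.2, 0.5, -1.8]
finger_gap: 42.4
finger_force: 24.6
```

Near the floor: down 2 mm more, release with a small opening, and go up.

Emit:
{"api": "jog_arm", "payload": {
  "increments": [
    [0.3,[0,0,0.2],[0,0,0]],
    [0.65,[0,0,0],[0,0,0]],
    [0.65,[0,0,0],[0,0,0]],
    [0.65,[0,0,0],[0,0,0]],
    [0.65,[0,0,-2],[0,0,0]]
  ]
}}

```text
clock: 14.42
position: [476.9, -161.2, 40.0]
tcp_rot: [0.021, 1.0, 0.0, -0.001]
ft_force: [0.7, 1.0, -1.1]
finger_gap: 57.4
finger_force: 0.0
```

Emit:
{"api": "jog_arm", "payload": {
  "increments": [
    [0.65,[0,0,-5],[0,0,0]],
    [1,[0,0,-5.5],[0,0,0]],
    [1,[0,0,-5.5],[0,0,0]],
    [1,[0,5,0],[0,0,0]],
    [1,[0,5,0],[0,0,0]]
  ]
}}

```text
clock: 15.05
position: [482.2, -60.7, 201.7]
tcp_rot: [0.021, 1.0, 0.0, 0.001]
ft_force: [0.8, 0.5, -0.2]
finger_gap: 87.5
finger_force: 0.0
```

```bash
python3 plan.py 460 190 215 87.6
```

```text
pos [482.2 -60.7 201.7] yaw 87.5 shift [ 3.29 24.95 -1.32] turn -0.1 tilt [0.04 0.14 0.  ] n 5.0 j7 1.67 t 15.1 F [ 0.8  0.5 -0.2] gap 87.5
```

Emit:
{"api": "jog_arm", "payload": {
  "increments": [
    [1,[1,5.5,0],[0,0,0]],
    [1,[1,5.5,0],[0,0,0]],
    [1,[1,5.5,0],[0,0,0]],
    [1,[1,5.5,0],[0,0,0]],
    [1,[1,5.5,0],[0,0,0]]
  ]
}}

```text
clock: 15.68
position: [442.8, 216.9, 200.9]
tcp_rot: [0.021, 1.0, 0.0, 0.0]
ft_force: [1.3, -0.0, 0.6]
finger_gap: 87.8
finger_force: 0.0
```

Emit:
{"api": "jog_arm", "payload": {
  "increments": [
    [1,[1,5.5,0],[0,0,0]],
    [1,[0,0,0],[0,0,0]],
    [1,[0,0,0],[0,0,0]]
  ]
}}

```text
clock: 16.05
position: [435.5, 269.9, 200.5]
tcp_rot: [0.021, 1.0, -0.0, -0.0]
ft_force: [-0.1, -0.3, -0.1]
finger_gap: 88.0
finger_force: 0.0
```

```bash
python3 look.py w4; python3 plan.py 428 279 150 86
python3 - <<'E'
from h import *
import pickle
d,o=pickle.load(open('w4.pkl','rb'))
i=cv2.cvtColor(np.asarray(d['image']),cv2.COLOR_RGB2BGR); h=cv2.cvtColor(i,cv2.COLOR_BGR2HSV)
def at_rect(mask,name):
    n,l,s,c=cv2.connectedComponentsWithStats(mask)
    for k in range(1,n):
        if s[k,4]>400:
            ys,xs=np.where(l==k); P=np.array([at(d,u,v,39,o)[:2] for u,v in zip(xs,ys)],np.float32)
            print(name,s[k].tolist(),cv2.minAreaRect(P))
at_rect(cv2.inRange(h,(105,120,60),(125,255,255)),'blue')
at_rect(cv2.inRange(h,(0,150,60),(6,255,255))|cv2.inRange(h,(174,150,60),(180,255,255)),'red')
E
```

```text
pos [435.8 269.2 200.6] yaw 87.6 shift [0.82 0.95 5.06] turn 1.6 tilt [-0.04 -0.   -0.  ] n 1.0 j7 0.96 t 16.1 F [0.3 1.1 0.2] gap 87.8
blue [308, 128, 44, 93, 1913] ((423.8179626464844, 279.10833740234375), (43.05107116699219, 100.88896942138672), 85.28152465820312)
blue [0, 159, 79, 23, 811] ((387.5191650390625, -163.24420166015625), (227.8203125, 22.12773895263672), 88.81773376464844)
red [454, 114, 56, 27, 787] ((371.7604675292969, 457.13641357421875), (29.7424259185791, 75.4267349243164), 3.0067193508148193)
red [538, 141, 71, 101, 2220] ((449.7060546875, 631.9740600585938), (105.46072387695312, 140.14083862304688), 67.04595947265625)
red [304, 229, 36, 73, 638] ((534.1365966796875, 265.9959716796875), (41.958465576171875, 98.4699935913086), 88.38996887207031)
```

View pics/w4.png

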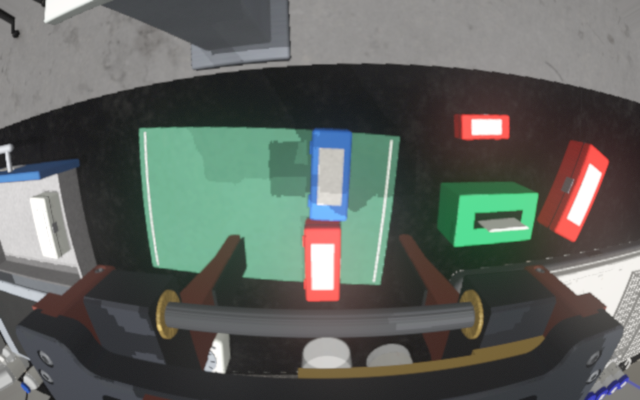

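Blue (331,174) and red (321,262) are undisturbed. Their measured sizes are 43x101 and 42x98, so the red one on the mat is the one meant. White sits in the drawer at (46,225). Grasping blue.

Emit:
{"api": "jog_arm", "payload": {
  "increments": [
    [1,[1.2,0.9,0],[0,0,2.3]],
    [1,[0,0,5.5],[0,0,0]],
    [1,[0,0,5.5],[0,0,0]],
    [1,[0,0,5],[0,0,0]],
    [1,[0,0,2.9],[0,0,0]]
  ]
}}

```text
clock: 16.73
position: [423.7, 277.6, 9.7]
tcp_rot: [0.042, 0.999, -0.001, -0.001]
ft_force: [-0.1, 0.1, -0.1]
finger_gap: 87.9
finger_force: 0.0
```

Emit:
{"api": "jog_arm", "payload": {
  "increments": [
    [0.3,[0,0,0],[0,0,0]],
    [0.3,[0,0,0],[0,0,0]],
    [0.3,[0,0,0],[0,0,0]],
    [0.3,[0,0,0],[0,0,0]],
    [0.3,[0,0,0],[0,0,0]]
  ]
}}

```text
clock: 17.35
position: [424.2, 280.6, 12.3]
tcp_rot: [0.04, 0.999, 0.001, 0.0]
ft_force: [-0.6, -0.8, 6.7]
finger_gap: 42.1
finger_force: 25.0
```

Emit:
{"api": "jog_arm", "payload": {
  "increments": [
    [0.3,[0,0,-2],[0,0,0]],
    [0.3,[0,0,-4],[0,0,0]],
    [0.3,[0,0,-4],[0,0,0]],
    [0.3,[0,0,-4],[0,0,-2.3]],
    [0.3,[0,0,0],[0,0,0]]
  ]
}}

```text
clock: 17.98
position: [425.2, 281.3, 154.5]
tcp_rot: [0.02, 1.0, 0.002, 0.002]
ft_force: [-0.2, 0.4, -1.5]
finger_gap: 41.7
finger_force: 25.0
```

```bash
python3 plan.py 474 -243 150 87.6
```

```text
pos [425.2 281.3 154.5] yaw 87.7 shift [ -7.   -52.19   0.26] turn 0.1 tilt [ 0.23  0.22 -0.  ] n 9.0 j7 0.94 t 18.0 F [-0.2  0.4 -1.5] gap 41.7
```

Emit:
{"api": "jog_arm", "payload": {
  "increments": [
    [0.3,[-0.7,-5.2,0],[0,0,0]],
    [0.3,[-0.7,-5.2,0],[0,0,0]],
    [0.3,[-0.7,-5.2,0],[0,0,0]],
    [0.3,[-0.7,-5.2,0],[0,0,0]],
    [0.3,[-0.7,-5.2,0],[0,0,0]]
  ]
}}

```text
clock: 18.6
position: [447.3, 17.3, 150.6]
tcp_rot: [0.021, 1.0, -0.0, -0.001]
ft_force: [1.3, -0.8, -0.9]
finger_gap: 42.0
finger_force: 25.0
```

Emit:
{"api": "jog_arm", "payload": {
  "increments": [
    [0.3,[-0.7,-5.2,0],[0,0,0]],
    [0.3,[-0.7,-5.2,0],[0,0,0]],
    [0.3,[-0.7,-5.2,0],[0,0,0]],
    [0.3,[-0.7,-5.2,0],[0,0,0]],
    [0.3,[-0.7,-5.2,0],[0,0,0]]
  ]
}}

```text
clock: 19.23
position: [471.8, -243.5, 150.3]
tcp_rot: [0.021, 1.0, 0.0, -0.001]
ft_force: [0.9, 0.6, -2.1]
finger_gap: 41.8
finger_force: 25.0
```

```bash
python3 plan.py 474 -243 22 87.6
```

```text
pos [ 471.8 -243.5  150.3] yaw 87.6 shift [-0.24  0.05 12.83] turn 0.0 tilt [ 0.02 -0.1   0.  ] n 3.0 j7 2.13 t 19.2 F [ 0.9  0.6 -2.1] gap 41.8
```

Emit:
{"api": "jog_arm", "payload": {
  "increments": [
    [0.3,[-0.3,0,3],[0,0,0]],
    [0.3,[0,0,4],[0,0,0]],
    [0.3,[0,0,3.5],[0,0,0]],
    [0.3,[0,0,2],[0,0,0]],
    [0.3,[0,0,0.4],[0,0,0]]
  ]
}}

```text
clock: 19.85
position: [474.2, -241.6, 21.2]
tcp_rot: [0.021, 1.0, 0.001, -0.002]
ft_force: [-1.9, 6.4, 27.4]
finger_gap: 41.9
finger_force: 25.0
```

Emit:
{"api": "jog_arm", "payload": {
  "increments": [
    [0.65,[0,0,0],[0,0,0]],
    [0.65,[0,0,0],[0,0,0]],
    [0.65,[0,0,0],[0,0,0]],
    [0.65,[0,0,0],[0,0,0]],
    [0.65,[0,0,-2],[0,0,0]]
  ]
}}

```text
clock: 20.48
position: [474.5, -242.0, 41.9]
tcp_rot: [0.021, 1.0, 0.0, -0.001]
ft_force: [-1.0, -0.2, 0.4]
finger_gap: 57.1
finger_force: 0.0
```

Emit:
{"api": "jog_arm", "payload": {
  "increments": [
    [0.65,[0,0,-5],[0,0,0]],
    [1,[0,0,-5.5],[0,0,0]],
    [1,[0,0,-5.5],[0,0,0]],
    [1,[0,5.2,0],[0,0,0]],
    [1,[0,5.2,0],[0,0,0]]
  ]
}}

```text
clock: 21.1
position: [480.0, -137.7, 203.6]
tcp_rot: [0.021, 1.0, 0.0, 0.001]
ft_force: [-0.1, 0.6, -0.6]
finger_gap: 87.2
finger_force: 0.0
```

Emit:
{"api": "jog_arm", "payload": {
  "increments": [
    [1,[0,5.5,0],[0,0,0]],
    [1,[0,5.5,0],[0,0,0]],
    [1,[0,5.5,0],[0,0,0]],
    [1,[0,5.5,0],[0,0,0]],
    [1,[0,5.5,0],[0,0,0]]
  ]
}}

```text
clock: 21.72
position: [490.9, 138.0, 202.9]
tcp_rot: [0.021, 1.0, 0.0, 0.0]
ft_force: [0.8, -0.1, 0.2]
finger_gap: 87.8
finger_force: 0.0
```

Emit:
{"api": "jog_arm", "payload": {
  "increments": [
    [1,[0,5.5,0],[0,0,0]],
    [1,[0,4,0],[0,0,0]],
    [1,[0,3.5,0],[0,0,0]],
    [1,[0,0,0],[0,0,0]],
    [1,[0,0,0],[0,0,0]]
  ]
}}

```text
clock: 22.35
position: [496.4, 265.2, 202.5]
tcp_rot: [0.021, 1.0, -0.0, -0.0]
ft_force: [0.5, -0.2, -0.6]
finger_gap: 87.9
finger_force: 0.0
```

```bash
python3 look.py w5; python3 plan.py 534 266 12 88.4
python3 - <<'E'
from h import *
import pickle
d,o=pickle.load(open('w5.pkl','rb'))
i=cv2.cvtColor(np.asarray(d['image']),cv2.COLOR_RGB2BGR); h=cv2.cvtColor(i,cv2.COLOR_BGR2HSV)
m=cv2.inRange(h,(0,150,60),(6,255,255))|cv2.inRange(h,(174,150,60),(180,255,255))
n,l,s,c=cv2.connectedComponentsWithStats(m)
for k in range(1,n):
    if s[k,4]>300:
        ys,xs=np.where(l==k); P=np.array([at(d,u,v,39,o)[:2] for u,v in zip(xs,ys)],np.float32)
        print(s[k].tolist(),cv2.minAreaRect(P))
E
```

```text
pos [496.5 264.8 202.6] yaw 87.6 shift [-3.74  0.29 19.06] turn -0.8 tilt [-0.03 -0.   -0.  ] n 4.0 j7 1.06 t 22.4 F [ 0.4 -0.2 -0.1] gap 87.8
[456, 63, 57, 29, 875] ((375.00372314453125, 456.94061279296875), (31.14761734008789, 77.40248107910156), 2.8400585651397705)
[545, 100, 69, 102, 2753] ((450.4962158203125, 632.6452026367188), (102.44989013671875, 143.0855712890625), 67.30603790283203)
[304, 170, 39, 89, 1738] ((531.8480224609375, 265.62823486328125), (43.90686798095703, 105.05628204345703), 88.96612548828125)
```

View pics/w5.png

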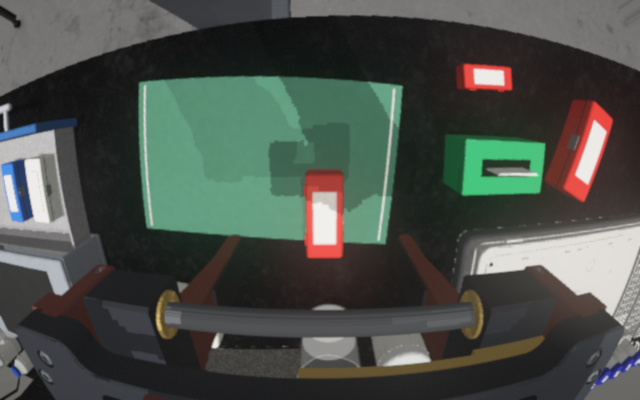

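Red is unmoved at (533,266). Blue and white are in the drawer. Grasping red.

Emit:
{"api": "jog_arm", "payload": {
  "increments": [
    [1,[-3.7,0.1,0],[0,0,-1]],
    [1,[0,0,5.5],[0,0,0]],
    [1,[0,0,5.5],[0,0,0]],
    [1,[0,0,5],[0,0,0]],
    [1,[0,0,3.1],[0,0,0]]
  ]
}}

```text
clock: 23.02
position: [532.7, 263.4, 9.5]
tcp_rot: [0.013, 1.0, -0.001, -0.001]
ft_force: [0.7, 0.1, 0.6]
finger_gap: 87.6
finger_force: 0.0
```

Emit:
{"api": "jog_arm", "payload": {
  "increments": [
    [0.3,[0,0,0],[0,0,0]],
    [0.3,[0,0,0],[0,0,0]],
    [0.3,[0,0,0],[0,0,0]],
    [0.3,[0,0,0],[0,0,0]],
    [0.3,[0,0,0],[0,0,0]]
  ]
}}

```text
clock: 23.65
position: [533.7, 266.3, 12.5]
tcp_rot: [0.012, 1.0, 0.001, 0.001]
ft_force: [0.3, -0.8, 8.2]
finger_gap: 42.1
finger_force: 25.0
```

Emit:
{"api": "jog_arm", "payload": {
  "increments": [
    [0.3,[0,0,-2],[0,0,0]],
    [0.3,[0,0,-4],[0,0,0]],
    [0.3,[0,0,-4],[0,0,0]],
    [0.3,[0,0,-4],[0,0,1]],
    [0.3,[0,0,0],[0,0,0]]
  ]
}}

```text
clock: 24.28
position: [535.3, 266.3, 156.1]
tcp_rot: [0.021, 1.0, 0.002, 0.003]
ft_force: [0.5, -0.2, -1.2]
finger_gap: 42.2
finger_force: 25.0
```

```bash
python3 plan.py 471 -323 150 87.6
```

```text
pos [535.3 266.3 156.1] yaw 87.6 shift [  3.98 -59.15   0.36] turn 0.0 tilt [ 0.22  0.32 -0.  ] n 10.0 j7 1.12 t 24.3 F [ 0.5 -0.2 -1.2] gap 42.2
```

Emit:
{"api": "jog_arm", "payload": {
  "increments": [
    [0.3,[1,-5,0],[0,0,0]],
    [0.3,[1,-5.4,0],[0,0,0]],
    [0.3,[1,-5.4,0],[0,0,0]],
    [0.3,[0.5,-5.4,0],[0,0,0]],
    [0.3,[0.5,-5.4,0],[0,0,0]]
  ]
}}

```text
clock: 24.9
position: [481.3, -0.2, 151.4]
tcp_rot: [0.02, 1.0, -0.0, -0.0]
ft_force: [0.6, -0.1, -1.4]
finger_gap: 41.7
finger_force: 25.0
```

Emit:
{"api": "jog_arm", "payload": {
  "increments": [
    [0.3,[0,-5.4,0],[0,0,0]],
    [0.3,[0,-5.4,0],[0,0,0]],
    [0.3,[0,-5.4,0],[0,0,0]],
    [0.3,[0,-5.4,0],[0,0,0]],
    [0.3,[0,-5.4,0],[0,0,0]]
  ]
}}

```text
clock: 25.52
position: [470.6, -269.6, 151.2]
tcp_rot: [0.02, 1.0, 0.0, -0.0]
ft_force: [0.9, 0.6, -1.7]
finger_gap: 41.6
finger_force: 25.0
```

Emit:
{"api": "jog_arm", "payload": {
  "increments": [
    [0.3,[0,-5.4,0],[0,0,0]],
    [0.3,[0,0,0],[0,0,0]],
    [0.3,[0,0,0],[0,0,0]]
  ]
}}

```text
clock: 25.9
position: [468.6, -321.4, 150.9]
tcp_rot: [0.021, 1.0, 0.001, -0.001]
ft_force: [0.5, 0.8, -0.7]
finger_gap: 42.1
finger_force: 25.0
```

```bash
python3 plan.py 471 -323 22.5 87.6; python3 look.py w6
```

```text
pos [ 468.6 -321.4  150.9] yaw 87.6 shift [-0.26 -0.17 12.84] turn 0.0 tilt [ 0.07 -0.08 -0.  ] n 3.0 j7 2.27 t 25.9 F [ 0.5  0.8 -0.7] gap 42.1
```

View pics/w6.png

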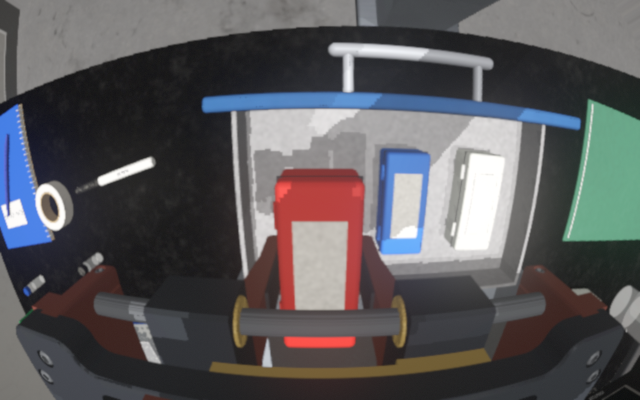

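Blue (404,200) and white (478,200) lie flat in the drawer, well apart. Red hangs over the free slot. Lowering and releasing it.

Emit:
{"api": "jog_arm", "payload": {
  "increments": [
    [0.3,[-0.3,-0.2,3],[0,0,0]],
    [0.3,[0,0,4],[0,0,0]],
    [0.3,[0,0,3.5],[0,0,0]],
    [0.3,[0,0,1.8],[0,0,0]],
    [0.3,[0,0,0.5],[0,0,0]]
  ]
}}

```text
clock: 26.58
position: [472.2, -323.2, 23.0]
tcp_rot: [0.02, 1.0, 0.0, -0.001]
ft_force: [-1.1, -0.6, -0.1]
finger_gap: 41.8
finger_force: 25.0
```

Emit:
{"api": "jog_arm", "payload": {
  "increments": [
    [0.65,[0,0,0],[0,0,0]],
    [0.65,[0,0,0],[0,0,0]],
    [0.65,[0,0,0],[0,0,0]],
    [0.65,[0,0,0],[0,0,0]],
    [0.65,[0,0,-2],[0,0,0]]
  ]
}}

```text
clock: 27.2
position: [471.3, -323.8, 42.9]
tcp_rot: [0.021, 1.0, 0.001, -0.001]
ft_force: [0.1, -0.6, -0.2]
finger_gap: 57.3
finger_force: 0.0
```

Emit:
{"api": "jog_arm", "payload": {
  "increments": [
    [0.65,[0,0,-5],[0,0,0]],
    [0.65,[0,0,-5.5],[0,0,0]],
    [0.36,[0,0,-5.5],[0,0,0]],
    [0.36,[0,0,0],[0,0,0]]
  ]
}}

```text
clock: 27.7
position: [474.0, -326.0, 208.2]
tcp_rot: [0.021, 1.0, -0.002, 0.004]
ft_force: [0.1, -0.2, -0.2]
finger_gap: 40.2
finger_force: 0.0
```

```bash
python3 plan.py 340 -240 180 -2.4
python3 - <<'E'
from h import *
save('top','t2.png')
i=cv2.imread('pics/t2.png'); cv2.imwrite('pics/c4.png',cv2.resize(i[140:260,250:510],None,fx=3,fy=3,interpolation=cv2.INTER_CUBIC))
E
```

```text
pos [ 474.  -326.   208.2] yaw 87.6 shift [13.76  8.05  2.69] turn -90.0 tilt [-0.17  0.44 -0.  ] n 9.0 j7 2.25 t 27.7 F [ 0.1 -0.2 -0.2] gap 40.2
```

View pics/c4.png

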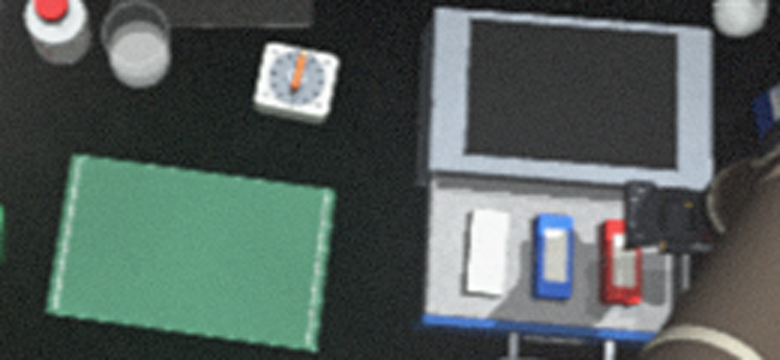

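All three boxes are in the drawer and the mat is empty. Now for the handle.

Emit:
{"api": "jog_arm", "payload": {
  "increments": [
    [0.36,[4.6,2.7,0],[0,0,0]],
    [0.36,[4.6,2.7,0],[0,0,0]],
    [0.36,[4.6,2.7,0],[0,0,-10]],
    [0.36,[0,0,0],[0,0,-10]],
    [0.36,[0,0,0],[0,0,-10]]
  ]
}}

```text
clock: 28.38
position: [336.5, -236.8, 202.7]
tcp_rot: [-0.242, 0.97, 0.001, -0.0]
ft_force: [-0.1, 0.3, -0.9]
finger_gap: 31.5
finger_force: 0.0
```

Emit:
{"api": "jog_arm", "payload": {
  "increments": [
    [0.36,[0,0,0],[0,0,-10]],
    [0.36,[0,0,0],[0,0,-10]],
    [0.36,[0,0,0],[0,0,-10]],
    [0.36,[0,0,0],[0,0,-10]],
    [0.36,[0,0,0],[0,0,-10]]
  ]
}}

```text
clock: 29.0
position: [328.0, -242.2, 190.7]
tcp_rot: [-0.412, 0.911, 0.006, -0.024]
ft_force: [-0.2, -0.6, -0.8]
finger_gap: 31.4
finger_force: 0.0
```

Emit:
{"api": "jog_arm", "payload": {
  "increments": [
    [0.36,[0,0,0],[0,0,-10]],
    [0.36,[0,0,0],[0,0,0]],
    [0.36,[0,0,0],[0,0,0]]
  ]
}}

```text
clock: 29.38
position: [325.0, -243.1, 186.3]
tcp_rot: [-0.44, 0.897, 0.01, -0.031]
ft_force: [-0.7, 1.0, -1.2]
finger_gap: 31.4
finger_force: 0.0
```

```bash
python3 plan.py 341 -239.5 52 -2.4
python3 - <<'E'
from h import *
o=get_obs(); d=get_image('wrist')
i=cv2.cvtColor(np.asarray(d['image']),cv2.COLOR_RGB2BGR)
cv2.imwrite('pics/w7.png',i[60:300,180:480].repeat(2,0).repeat(2,1))
import pickle; pickle.dump((d,o),open('w7.pkl','wb'))
E
```

```text
pos [ 325.  -243.1  186.3] yaw 142.2 shift [-1.89 -1.66 13.3 ] turn -35.4 tilt [ 2.61 -2.68  0.  ] n 4.0 j7 2.84 t 29.4 F [-0.7  1.  -1.2] gap 31.4
```

View pics/w7.png

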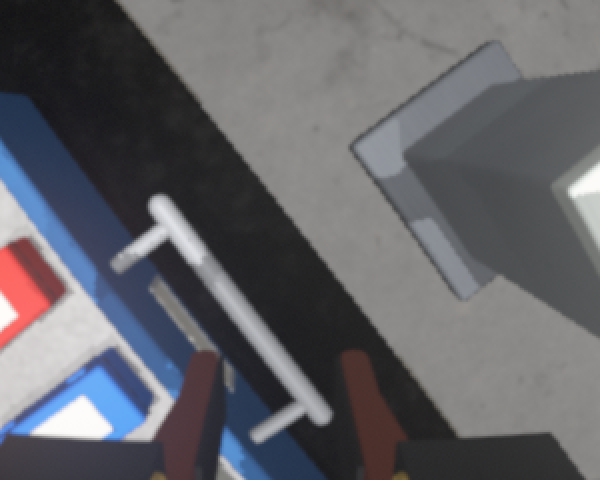

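The wrist hit its joint limit turning that way (bar visible from (160,205) to (325,415) in the crop). I'll turn back the other way and straighten the tilt.

Emit:
{"api": "jog_arm", "payload": {
  "increments": [
    [0.36,[0,0,-1],[2.6,-2.7,0]],
    [0.36,[0,0,0],[0,0,10.3]],
    [0.36,[0,0,0],[0,0,10.3]],
    [0.36,[0,0,0],[0,0,10.3]],
    [0.36,[0,0,0],[0,0,10.3]]
  ]
}}

```text
clock: 30.05
position: [326.3, -241.8, 192.1]
tcp_rot: [-0.096, 0.995, -0.0, -0.013]
ft_force: [-0.1, -0.7, 0.1]
finger_gap: 31.6
finger_force: 0.0
```

Emit:
{"api": "jog_arm", "payload": {
  "increments": [
    [0.36,[0,0,0],[0,0,10.3]],
    [0.36,[0,0,0],[0,0,10.3]],
    [0.36,[0,0,0],[0,0,10.3]],
    [0.36,[0,0,0],[0,0,10.3]],
    [0.36,[0,0,0],[0,0,10.3]]
  ]
}}

```text
clock: 30.68
position: [326.4, -241.7, 192.2]
tcp_rot: [0.346, 0.938, -0.006, -0.012]
ft_force: [-0.2, 0.1, -0.6]
finger_gap: 31.9
finger_force: 0.0
```

Emit:
{"api": "jog_arm", "payload": {
  "increments": [
    [0.36,[0,0,0],[0,0,10.3]],
    [0.36,[0,0,0],[0,0,10.3]],
    [0.36,[0,0,0],[0,0,10.3]],
    [0.36,[0,0,0],[0,0,10.3]],
    [0.36,[0,0,0],[0,0,10.3]]
  ]
}}

```text
clock: 31.3
position: [326.5, -241.6, 192.2]
tcp_rot: [0.719, 0.695, -0.01, -0.008]
ft_force: [-0.2, 1.0, -0.6]
finger_gap: 31.8
finger_force: 0.0
```

```bash
python3 plan.py 341 -239.5 52 -2.4
```

```text
pos [ 326.5 -241.6  192.2] yaw -2.0 shift [ 0.32  1.81 13.98] turn 0.4 tilt [-1.48  0.23  0.  ] n 3.0 j7 0.39 t 31.3 F [-0.2  1.  -0.6] gap 31.8
```

Emit:
{"api": "jog_arm", "payload": {
  "increments": [
    [0.36,[0,0,0],[-1.5,0.2,0.4]],
    [0.36,[0.3,1.4,0],[0,0,0]],
    [0.36,[0,0,3],[0,0,0]],
    [0.36,[0,0,0],[0,0,0]]
  ]
}}

```text
clock: 31.8
position: [339.7, -238.9, 161.0]
tcp_rot: [0.719, 0.695, 0.0, -0.002]
ft_force: [-0.2, -0.4, 0.1]
finger_gap: 31.7
finger_force: 0.0
```

```bash
python3 plan.py 341 -239.5 52 -2.4
python3 - <<'E'
from h import *
o=get_obs(); d=get_image('wrist')
g=cv2.cvtColor(np.asarray(d['image']),cv2.COLOR_RGB2GRAY).astype(int)
for v in (150,180,200,220):
    r=g[v,250:420]; print(v,[(250+int(k),int(r[k]),at(d,250+k,v,73,o)[0]) for k in np.where(r>170)[0]][::4])
E
```

```text
pos [ 339.7 -238.9  161. ] yaw -2.0 shift [-0.08  0.16 10.9 ] turn 0.4 tilt [-0.13 -0.14 -0.  ] n 2.0 j7 0.35 t 31.8 F [-0.2 -0.4  0.1] gap 31.7
150 [(398, 185, np.float64(405.7)), (402, 190, np.float64(409.2)), (406, 191, np.float64(412.7)), (410, 192, np.float64(416.2)), (414, 193, np.float64(419.7)), (418, 190, np.float64(423.3))]
180 [(395, 179, np.float64(403.6)), (399, 176, np.float64(407.1))]
200 [(384, 175, np.float64(394.5)), (388, 188, np.float64(398.0)), (392, 192, np.float64(401.5)), (396, 186, np.float64(405.1))]
220 [(382, 173, np.float64(393.2)), (386, 190, np.float64(396.8)), (390, 189, np.float64(400.4)), (394, 186, np.float64(404.0)), (398, 188, np.float64(407.7)), (402, 187, np.float64(411.4)), (406, 192, np.float64(415.1)), (410, 186, np.float64(418.8)), (414, 191, np.float64(422.5)), (418, 192, np.float64(426.3))]
```

Emit:
{"api": "jog_arm", "payload": {
  "increments": [
    [0.36,[0,0.1,3],[0,0,0.4]],
    [0.36,[0,0,3.5],[0,0,0]],
    [0.36,[0,0,3],[0,0,0]],
    [0.36,[0,0,1.3],[0,0,0]],
    [0.36,[0,0,0],[0,0,0]]
  ]
}}

```text
clock: 32.48
position: [341.1, -240.0, 54.3]
tcp_rot: [0.723, 0.691, 0.0, -0.0]
ft_force: [-0.3, 0.6, 0.2]
finger_gap: 31.5
finger_force: 0.0
```

Emit:
{"api": "jog_arm", "payload": {
  "increments": [
    [0,[0,0,0],[0,0,0]],
    [0,[0,0,0],[0,0,0]],
    [0,[0,0,0],[0,0,0]],
    [0,[0,0,0],[0,0,0]]
  ],
  "grip_force": 30
}}

```text
clock: 32.98
position: [341.8, -240.5, 55.0]
tcp_rot: [0.723, 0.691, 0.0, 0.001]
ft_force: [0.8, -0.1, 7.6]
finger_gap: 10.4
finger_force: 30.0
```

Emit:
{"api": "jog_arm", "payload": {
  "increments": [
    [0,[0,0.6,0],[0,0,0]],
    [0,[0,1,0],[0,0,0]],
    [0,[0,1.2,0],[0,0,0]],
    [0,[0,1.2,0],[0,0,0]],
    [0,[0,1.2,0],[0,0,0]]
  ]
}}

```text
clock: 33.6
position: [393.1, -242.5, 55.0]
tcp_rot: [0.723, 0.691, -0.0, 0.0]
ft_force: [-3.4, 1.0, 10.6]
finger_gap: 10.2
finger_force: 30.0
```

Emit:
{"api": "jog_arm", "payload": {
  "increments": [
    [0,[0,1.2,0],[0,0,0]],
    [0,[0,1.2,0],[0,0,0]],
    [0,[0,1.2,0],[0,0,0]],
    [0,[0,1.2,0],[0,0,0]],
    [0,[0,1.2,0],[0,0,0]]
  ]
}}

```text
clock: 34.22
position: [453.1, -244.8, 55.0]
tcp_rot: [0.723, 0.691, -0.0, 0.0]
ft_force: [-2.3, 2.7, 10.1]
finger_gap: 10.5
finger_force: 30.0
```

Emit:
{"api": "jog_arm", "payload": {
  "increments": [
    [0,[0,1.2,0],[0,0,0]],
    [0,[0,1.2,0],[0,0,0]],
    [0,[0,1.2,0],[0,0,0]],
    [0,[0,0.8,0],[0,0,0]],
    [0,[0,0,0],[0,0,0]]
  ]
}}

```text
clock: 34.85
position: [498.5, -246.6, 55.1]
tcp_rot: [0.722, 0.691, 0.001, 0.001]
ft_force: [2.3, 1.2, 3.6]
finger_gap: 10.1
finger_force: 30.0
```

Emit:
{"api": "jog_arm", "payload": {
  "increments": [
    [0,[0,0.6,0],[0,0,0]],
    [0,[0,0.5,0],[0,0,0]],
    [0,[0,0.4,0],[0,0,0]],
    [0,[0,0,0],[0,0,0]]
  ]
}}

```text
clock: 35.35
position: [511.3, -247.1, 55.0]
tcp_rot: [0.723, 0.691, -0.0, -0.001]
ft_force: [-4.9, 3.8, 11.3]
finger_gap: 10.3
finger_force: 30.0
```

Emit:
{"api": "jog_arm", "payload": {
  "increments": [
    [0,[0,0.3,0],[0,0,0]],
    [0,[0,0,0],[0,0,0]]
  ]
}}

```text
clock: 35.6
position: [511.3, -247.1, 54.9]
tcp_rot: [0.723, 0.691, -0.002, -0.003]
ft_force: [-13.6, 4.2, 21.2]
finger_gap: 10.0
finger_force: 30.0
```

Emit:
{"api": "jog_arm", "payload": {
  "increments": [
    [0,[0,0.2,0],[0,0,0]],
    [0,[0,0,0],[0,0,0]]
  ]
}}

```text
clock: 35.85
position: [511.2, -247.1, 54.9]
tcp_rot: [0.723, 0.691, -0.004, -0.004]
ft_force: [-19.5, 5.6, 26.3]
finger_gap: 10.0
finger_force: 30.0
```

Emit:
{"api": "jog_arm", "payload": {
  "increments": [
    [0.36,[0,-0.5,0],[0,0,0]],
    [0.36,[0,0,0],[0,0,0]],
    [0.36,[0,0,0],[0,0,0]],
    [0.36,[0,0,0],[0,0,0]]
  ]
}}

```text
clock: 36.35
position: [512.0, -247.6, 54.0]
tcp_rot: [0.723, 0.691, 0.0, -0.0]
ft_force: [0.2, 0.6, -1.3]
finger_gap: 31.5
finger_force: 0.0
```

```bash
python3 plan.py 511.5 -247 52 -2.4
```

```text
pos [ 512.  -247.6   54. ] yaw -2.6 shift [ 0.06 -0.05  0.2 ] turn -0.2 tilt [ 0.01 -0.02  0.  ] n 1.0 j7 0.03 t 36.4 F [ 0.2  0.6 -1.3] gap 31.5
```

The drawer is shut: the handle is at 511.3 with the push force rising against the stop. On to the timer.

Emit:
{"api": "jog_arm", "payload": {
  "increments": [
    [0.36,[0,0,-3],[0,0,0]],
    [0.36,[0,0,-5.5],[0,0,0]],
    [0.36,[0,0,-5.5],[0,0,0]],
    [0.36,[0,0,0],[0,0,0]]
  ]
}}

```text
clock: 36.85
position: [514.4, -248.3, 198.6]
tcp_rot: [0.723, 0.691, 0.002, 0.004]
ft_force: [-0.3, -0.7, -0.9]
finger_gap: 31.4
finger_force: 0.0
```

```bash
python3 plan.py 670 73 190 80
```

```text
pos [ 514.4 -248.3  198.6] yaw -2.6 shift [32.8  14.1   0.87] turn -82.6 tilt [0.43 0.17 0.  ] n 9.0 j7 0.13 t 36.9 F [-0.3 -0.7 -0.9] gap 31.4
```

Emit:
{"api": "jog_arm", "payload": {
  "increments": [
    [0.36,[4.7,2.0,0],[0,0,0]],
    [0.36,[4.7,2.0,0],[0,0,0]],
    [0.36,[4.7,2.0,0],[0,0,0]],
    [0.36,[4.7,2.0,0],[0,0,0]],
    [0.36,[4.7,2.0,0],[0,0,0]]
  ]
}}

```text
clock: 37.48
position: [622.3, -16.0, 192.8]
tcp_rot: [0.723, 0.691, -0.0, -0.001]
ft_force: [0.4, -0.7, 0.3]
finger_gap: 31.8
finger_force: 0.0
```

Emit:
{"api": "jog_arm", "payload": {
  "increments": [
    [0.36,[4.7,2.0,0],[0,0,0]],
    [0.36,[4.7,2.0,0],[0,0,0]],
    [0.36,[0,0,0],[0,0,-10]],
    [0.36,[0,0,0],[0,0,-10]],
    [0.36,[0,0,0],[0,0,-10]]
  ]
}}

```text
clock: 38.1
position: [665.9, 75.0, 192.5]
tcp_rot: [0.516, 0.856, -0.0, -0.001]
ft_force: [-0.1, 0.1, -0.1]
finger_gap: 31.8
finger_force: 0.0
```

Emit:
{"api": "jog_arm", "payload": {
  "increments": [
    [0.36,[0,0,0],[0,0,-10]],
    [0.36,[0,0,0],[0,0,-10]],
    [0.36,[0,0,0],[0,0,-10]],
    [0.36,[0,0,0],[0,0,-10]],
    [0.36,[0,0,0],[0,0,-10]]
  ]
}}

```text
clock: 38.72
position: [665.9, 74.8, 192.7]
tcp_rot: [0.106, 0.994, 0.0, -0.001]
ft_force: [-0.1, -0.4, -0.3]
finger_gap: 31.7
finger_force: 0.0
```

Emit:
{"api": "jog_arm", "payload": {
  "increments": [
    [0.36,[0,0,0],[0,0,-2.6]],
    [0.36,[0,0,0],[0,0,0]]
  ]
}}

```text
clock: 38.98
position: [666.0, 74.6, 192.8]
tcp_rot: [0.087, 0.996, 0.0, -0.001]
ft_force: [0.5, -0.3, -0.2]
finger_gap: 31.2
finger_force: 0.0
```

```bash
python3 plan.py 679 73 150 80
cat > key.py <<'E'
from h import *
o=get_obs(); d=get_image('wrist')
i=cv2.cvtColor(np.asarray(d['image']),cv2.COLOR_RGB2BGR); h=cv2.cvtColor(i,cv2.COLOR_BGR2HSV)
m=cv2.inRange(h,(8,150,110),(20,255,255)); m[265:]=0
n,l,s,c=cv2.connectedComponentsWithStats(m)
for k in range(1,n):
    if s[k,4]>15:
        ys,xs=np.where(l==k); P=np.array([at(d,u,v,92,o)[:2] for u,v in zip(xs,ys)],np.float32)
        print(s[k].tolist(),cv2.minAreaRect(P))
cv2.imwrite('pics/key.png',i)
E
python3 key.py
```

```text
pos [666.   74.6 192.8] yaw 80.0 shift [-1.32  0.07  4.27] turn 0.0 tilt [ 0.01 -0.1   0.  ] n 1.0 j7 0.82 t 39.0 F [ 0.5 -0.3 -0.2] gap 31.2
[316, 195, 9, 41, 247] ((677.8199462890625, 71.8218002319336), (6.052353858947754, 38.46143341064453), 76.75950622558594)
```

Run:
```python
from h import *
o=get_obs(); d=get_image('wrist'); im=np.asarray(d['image'])
for v in range(188,250,3): print(v,at(d,320,v,92,o)[:2],im[v,308:334:2].tolist() if v in(190,) else [tuple(im[v,u]//10) for u in (316,318,320,322,324)])
```

```text
188 [652.9  76. ] [(np.uint8(13), np.uint8(13), np.uint8(14)), (np.uint8(13), np.uint8(12), np.uint8(12)), (np.uint8(14), np.uint8(11), np.uint8(10)), (np.uint8(14), np.uint8(12), np.uint8(11)), (np.uint8(13), np.uint8(13), np.uint8(13))]
191 [655.6  75.6] [(np.uint8(13), np.uint8(12), np.uint8(11)), (np.uint8(14), np.uint8(9), np.uint8(6)), (np.uint8(14), np.uint8(9), np.uint8(6)), (np.uint8(14), np.uint8(9), np.uint8(6)), (np.uint8(14), np.uint8(10), np.uint8(7))]
194 [658.2  75.1] [(np.uint8(13), np.uint8(11), np.uint8(10)), (np.uint8(15), np.uint8(9), np.uint8(6)), (np.uint8(16), np.uint8(10), np.uint8(6)), (np.uint8(16), np.uint8(10), np.uint8(6)), (np.uint8(14), np.uint8(9), np.uint8(7))]
197 [660.9  74.6] [(np.uint8(14), np.uint8(11), np.uint8(9)), (np.uint8(18), np.uint8(11), np.uint8(7)), (np.uint8(19), np.uint8(12), np.uint8(7)), (np.uint8(19), np.uint8(12), np.uint8(7)), (np.uint8(17), np.uint8(11), np.uint8(7))]
200 [663.7  74.1] [(np.uint8(16), np.uint8(13), np.uint8(12)), (np.uint8(18), np.uint8(11), np.uint8(7)), (np.uint8(19), np.uint8(12), np.uint8(7)), (np.uint8(19)
[... 3131 characters left out ...]
 np.uint8(12))]
242 [703.7  67.1] [(np.uint8(19), np.uint8(16), np.uint8(14)), (np.uint8(23), np.uint8(22), np.uint8(21)), (np.uint8(23), np.uint8(22), np.uint8(21)), (np.uint8(20), np.uint8(18), np.uint8(16)), (np.uint8(10), np.uint8(8), np.uint8(7))]
245 [706.7  66.6] [(np.uint8(6), np.uint8(6), np.uint8(6)), (np.uint8(6), np.uint8(6), np.uint8(6)), (np.uint8(6), np.uint8(6), np.uint8(6)), (np.uint8(6), np.uint8(6), np.uint8(6)), (np.uint8(6), np.uint8(6), np.uint8(6))]
248 [709.8  66. ] [(np.uint8(6), np.uint8(6), np.uint8(6)), (np.uint8(6), np.uint8(6), np.uint8(6)), (np.uint8(6), np.uint8(6), np.uint8(6)), (np.uint8(6), np.uint8(6), np.uint8(6)), (np.uint8(6), np.uint8(6), np.uint8(6))]
```

Emit:
{"api": "jog_arm", "payload": {
  "increments": [
    [0.36,[-1.5,-0.05,0],[0,0,0]],
    [0.36,[0,0,4],[0,0,3]],
    [0.36,[0,0,5],[0,0,0]],
    [0.36,[0,0,3],[0,0,0]],
    [0.36,[0,0,1.2],[0,0,0]]
  ]
}}

```text
clock: 39.7
position: [680.0, 71.4, 60.0]
tcp_rot: [0.113, 0.994, -0.0, -0.001]
ft_force: [-0.2, 0.2, 0.4]
finger_gap: 31.6
finger_force: 0.0
```

```bash
python3 plan.py 680.5 71.5 60 77
```

```text
pos [680.   71.4  60. ] yaw 77.0 shift [-0.05  0.02 -0.  ] turn 0.0 tilt [-0.05 -0.15 -0.  ] n 1.0 j7 0.71 t 39.7 F [-0.2  0.2  0.4] gap 31.6
```

Emit:
{"api": "jog_arm", "payload": {
  "increments": [
    [0,[0,0,0],[0,0,0]],
    [0,[0,0,0],[0,0,0]],
    [0,[0,0,0],[0,0,0]],
    [0,[0,0,0],[0,0,0]]
  ],
  "grip_force": 20
}}

```text
clock: 40.2
position: [682.1, 72.5, 63.8]
tcp_rot: [0.113, 0.994, 0.001, 0.001]
ft_force: [0.9, 2.7, 5.0]
finger_gap: 9.8
finger_force: 20.0
```

Emit:
{"api": "jog_arm", "payload": {
  "increments": [
    [0,[0,0,0],[0,0,6]],
    [0,[0,0,0],[0,0,8]],
    [0,[0,0,0],[0,0,8]],
    [0,[0,0,0],[0,0,8]]
  ]
}}

```text
clock: 40.7
position: [682.3, 72.9, 63.8]
tcp_rot: [0.368, 0.93, 0.001, 0.001]
ft_force: [1.3, 3.3, 3.6]
finger_gap: 9.6
finger_force: 20.0
```

```bash
python3 plan.py 680.5 71.5 60 47; python3 -c "
from h import *;print(get_obs()['torque'])"
```

```text
pos [682.3  72.9  63.8] yaw 46.8 shift [ 0.04 -0.23  0.38] turn -0.2 tilt [ 0.21  0.07 -0.  ] n 1.0 j7 0.25 t 40.7 F [1.3 3.3 3.6] gap 9.6
[ 0.56527103 -0.37600908  0.11009867]
```

Emit:
{"api": "jog_arm", "payload": {
  "increments": [
    [0,[0,0,0],[0,0,8]],
    [0,[0,0,0],[0,0,8]],
    [0,[0,0,0],[0,0,8]],
    [0,[0,0,0],[0,0,8]],
    [0,[0,0,0],[0,0,8]]
  ]
}}

```text
clock: 41.32
position: [682.8, 73.2, 63.8]
tcp_rot: [0.664, 0.748, 0.002, 0.001]
ft_force: [4.3, 3.7, 2.3]
finger_gap: 9.9
finger_force: 20.0
```

Emit:
{"api": "jog_arm", "payload": {
  "increments": [
    [0,[0,0,0],[0,0,8]],
    [0,[0,0,0],[0,0,8]],
    [0,[0,0,0],[0,0,8]],
    [0,[0,0,0],[0,0,8]],
    [0,[0,0,0],[0,0,8]]
  ]
}}

```text
clock: 41.95
position: [683.3, 73.0, 63.9]
tcp_rot: [0.88, 0.476, 0.003, 0.0]
ft_force: [6.3, 2.5, 1.0]
finger_gap: 10.2
finger_force: 20.0
```

```bash
python3 plan.py 681 72 60 -33; python3 -c "
from h import *;o=get_obs();print(o['torque'],o['joints'].round(2))"
```

```text
pos [683.3  73.   63.9] yaw -33.2 shift [-0.21 -0.14  0.39] turn -0.2 tilt [ 0.19 -0.27 -0.  ] n 1.0 j7 -0.96 t 42.0 F [6.3 2.5 1. ] gap 10.2
[ 0.57219604 -1.05223839  0.11549152] [ 0.05  0.69 -0.35  1.56  0.27  0.93 -0.96]
```

Emit:
{"api": "jog_arm", "payload": {
  "increments": [
    [0,[0.1,0.1,0],[0,0,8]],
    [0,[0,0,0],[0,0,8]],
    [0,[0,0,0],[0,0,8]],
    [0,[0,0,0],[0,0,8]],
    [0,[0,0,0],[0,0,8]]
  ]
}}

```text
clock: 42.58
position: [683.8, 72.6, 63.8]
tcp_rot: [0.989, 0.146, 0.002, -0.0]
ft_force: [1.5, 0.9, 4.0]
finger_gap: 9.7
finger_force: 20.0
```

```bash
python3 plan.py 681 72 60 -73; python3 -c "
from h import *;o=get_obs();print(o['torque'],o['joints'].round(2))"
```

```text
pos [683.8  72.6  63.8] yaw -73.2 shift [-0.29 -0.03  0.38] turn -0.2 tilt [-0.   -0.21  0.  ] n 1.0 j7 -1.56 t 42.6 F [1.5 0.9 4. ] gap 9.7
[ 0.26093695 -0.27430572  0.11726042] [-0.06  0.67 -0.18  1.56  0.14  0.91 -1.56]
```

Emit:
{"api": "jog_arm", "payload": {
  "increments": [
    [0,[0,0,0],[0,0,8]],
    [0,[0,0,0],[0,0,8]],
    [0,[0,0,0],[0,0,6]]
  ]
}}

```text
clock: 42.95
position: [683.9, 72.2, 63.8]
tcp_rot: [0.999, -0.045, 0.002, -0.0]
ft_force: [1.9, -0.4, 3.5]
finger_gap: 9.9
finger_force: 20.0
```

```bash
python3 plan.py 681 72 60 85; python3 -c "
from h import *;o=get_obs();print(o['torque'],o['joints'].round(2))"
```

```text
pos [683.9  72.2  63.8] yaw -95.2 shift [-0.28  0.05  0.38] turn -0.2 tilt [-0.06 -0.19 -0.  ] n 1.0 j7 -1.89 t 43.0 F [ 1.9 -0.4  3.5] gap 9.9
[ 0.04023423 -0.28333913  0.07569344] [-0.12  0.67 -0.08  1.57  0.06  0.9  -1.89]
```

Emit:
{"api": "jog_arm", "payload": {
  "increments": [
    [0,[0,0,0],[0,0,5]],
    [0,[0,0,0],[0,0,5]],
    [0,[0,0,0],[0,0,5]],
    [0,[0,0,0],[0,0,0]]
  ]
}}

```text
clock: 43.45
position: [683.8, 72.0, 63.7]
tcp_rot: [0.985, -0.173, 0.002, -0.0]
ft_force: [1.8, 0.5, 6.3]
finger_gap: 9.8
finger_force: 20.0
```

```bash
python3 plan.py 681 72 60 70; python3 -c "
from h import *;o=get_obs();print(o['torque'],o['joints'].round(2))"
```

```text
pos [683.8  72.   63.7] yaw -109.9 shift [-0.26  0.1   0.37] turn 0.1 tilt [-0.08 -0.17 -0.  ] n 1.0 j7 -2.1 t 43.5 F [1.8 0.5 6.3] gap 9.8
[-0.03897319 -0.31203073  0.00317627] [-0.16  0.67 -0.02  1.57  0.01  0.9  -2.1 ]
```

Emit:
{"api": "jog_arm", "payload": {
  "increments": [
    [0,[0,0,0],[0,0,5]],
    [0,[0,0,0],[0,0,5]],
    [0,[0,0,0],[0,0,0]]
  ]
}}

```text
clock: 43.82
position: [683.8, 71.9, 63.8]
tcp_rot: [0.966, -0.258, 0.001, -0.001]
ft_force: [1.7, -0.8, 6.5]
finger_gap: 10.0
finger_force: 20.0
```

```bash
python3 plan.py 681 72 60 60; python3 -c "
from h import *;o=get_obs();print(o['torque'],o['joints'].round(2))"
```

```text
pos [683.8  71.9  63.8] yaw -119.9 shift [-0.25  0.13  0.37] turn 0.1 tilt [-0.1  -0.15  0.  ] n 1.0 j7 -2.25 t 43.8 F [ 1.7 -0.8  6.5] gap 10.0
[-0.05408849 -0.2128064   0.03302568] [-0.19  0.67  0.03  1.58 -0.02  0.9  -2.25]
```

Emit:
{"api": "jog_arm", "payload": {
  "increments": [
    [0,[0,0,0],[0,0,4]],
    [0,[0,0,0],[0,0,0]]
  ]
}}

```text
clock: 44.08
position: [683.7, 71.8, 63.8]
tcp_rot: [0.957, -0.292, 0.001, -0.001]
ft_force: [1.3, 0.3, 6.8]
finger_gap: 9.9
finger_force: 20.0
```

```bash
python3 plan.py 681 72 60 56; python3 -c "
from h import *;o=get_obs();print(o['torque'],o['joints'].round(2))"
```

```text
pos [683.7  71.8  63.8] yaw -123.9 shift [-0.24  0.14  0.38] turn 0.1 tilt [-0.11 -0.14  0.  ] n 1.0 j7 -2.31 t 44.1 F [1.3 0.3 6.8] gap 9.9
[-0.02903852 -0.26021921  0.02569759] [-0.21  0.67  0.05  1.58 -0.04  0.9  -2.31]
```

Emit:
{"api": "jog_arm", "payload": {
  "increments": [
    [0,[0,0,0],[0,0,4]],
    [0,[0,0,0],[0,0,0]]
  ]
}}

```text
clock: 44.32
position: [683.7, 71.8, 63.7]
tcp_rot: [0.946, -0.325, 0.001, -0.001]
ft_force: [0.1, 0.1, 6.2]
finger_gap: 9.6
finger_force: 20.0
```

```bash
python3 plan.py 681 72 60 52; python3 -c "
from h import *;o=get_obs();print(o['torque'],o['joints'].round(2))"
```

```text
pos [683.7  71.8  63.7] yaw -127.9 shift [-0.23  0.15  0.37] turn 0.1 tilt [-0.12 -0.13  0.  ] n 1.0 j7 -2.37 t 44.3 F [0.1 0.1 6.2] gap 9.6
[-0.08034856 -0.20977087  0.06615473] [-0.22  0.67  0.06  1.58 -0.05  0.9  -2.37]
```

Emit:
{"api": "jog_arm", "payload": {
  "increments": [
    [0,[0,0,0],[0,0,4]],
    [0,[0,0,0],[0,0,0]]
  ]
}}

```text
clock: 44.58
position: [683.5, 71.9, 63.7]
tcp_rot: [0.934, -0.357, 0.001, -0.001]
ft_force: [0.7, -0.5, 6.7]
finger_gap: 11.0
finger_force: 20.3
```

```bash
python3 plan.py 681 72 60 48; python3 -c "
from h import *;o=get_obs();print(o['torque'],o['joints'].round(2))"
```

```text
pos [683.5  71.9  63.7] yaw -131.9 shift [-0.19  0.16  0.37] turn 0.1 tilt [-0.11 -0.1  -0.  ] n 1.0 j7 -2.43 t 44.6 F [ 0.7 -0.5  6.7] gap 11.0
[-0.03226234 -0.02297532  0.22928146] [-0.23  0.67  0.08  1.58 -0.06  0.9  -2.43]
```

Emit:
{"api": "jog_arm", "payload": {
  "increments": [
    [0,[0,0,0],[0,0,3]],
    [0,[0,0,0],[0,0,0]]
  ]
}}

```text
clock: 44.82
position: [683.4, 72.0, 63.7]
tcp_rot: [0.924, -0.381, 0.001, -0.001]
ft_force: [0.4, -0.5, 7.0]
finger_gap: 11.1
finger_force: 21.7
```

```bash
python3 plan.py 681 72 60 45; python3 -c "
from h import *;o=get_obs();print(o['torque'],o['joints'].round(2))"
```

```text
pos [683.4  72.   63.7] yaw -134.8 shift [-0.17  0.17  0.37] turn 0.2 tilt [-0.11 -0.09 -0.  ] n 1.0 j7 -2.47 t 44.8 F [ 0.4 -0.5  7. ] gap 11.1
[-0.04605804  0.0482601   0.46826792] [-0.24  0.67  0.09  1.58 -0.07  0.9  -2.47]
```

Emit:
{"api": "jog_arm", "payload": {
  "increments": [
    [0.4,[0,0,0],[0,0,0]],
    [0.4,[0,0,0],[0,0,0]],
    [0.4,[0,0,0],[0,0,0]],
    [0.4,[0,0,0],[0,0,0]],
    [0.4,[0,0,-3],[0,0,0]]
  ]
}}

```text
clock: 45.45
position: [680.4, 71.8, 89.9]
tcp_rot: [0.924, -0.382, -0.002, 0.001]
ft_force: [1.0, 0.1, 0.2]
finger_gap: 35.3
finger_force: 0.0
```

Emit:
{"api": "jog_arm", "payload": {
  "increments": [
    [0.4,[0,0,-5],[0,0,0]],
    [0.4,[0,0,-5],[0,0,0]],
    [0.4,[3,0,0],[0,0,0]],
    [0.4,[0,0,0],[0,0,0]],
    [0.4,[0,0,0],[0,0,0]]
  ]
}}

```text
clock: 46.08
position: [702.8, 51.2, 191.3]
tcp_rot: [0.924, -0.382, -0.001, 0.0]
ft_force: [0.3, 0.5, -0.4]
finger_gap: 35.3
finger_force: 0.0
```

```bash
python3 plan.py 681 72 60 45; sed -i 's/m\[265:\]=0/m[275:]=0/' key.py; python3 key.py
python3 - <<'E'
from h import *
d=save('top','t3.png'); i=cv2.imread('pics/t3.png'); j=cv2.imread('pics/key.png')
a=cv2.resize(i[120:260,260:510],None,fx=2.4,fy=2.4,interpolation=cv2.INTER_CUBIC)
b=cv2.resize(j[150:290,200:450],(a.shape[1]*3//4,a.shape[0]*3//4))
c=np.zeros((a.shape[0]+b.shape[0],a.shape[1],3),np.uint8); c[:a.shape[0]]=a; c[a.shape[0]:,:b.shape[1]]=b
cv2.imwrite('pics/fin.png',c); print(c.shape)
E
```

```text
pos [702.8  51.2 191.3] yaw -135.0 shift [-3.    0.06 13.14] turn 0.0 tilt [0.05 0.09 0.  ] n 3.0 j7 -2.44 t 46.1 F [ 0.3  0.5 -0.4] gap 35.3
[312, 207, 13, 41, 309] ((686.3484497070312, 67.2868881225586), (7.2544732093811035, 40.12739181518555), 54.43315124511719)
(588, 600, 3)
```

View pics/fin.png

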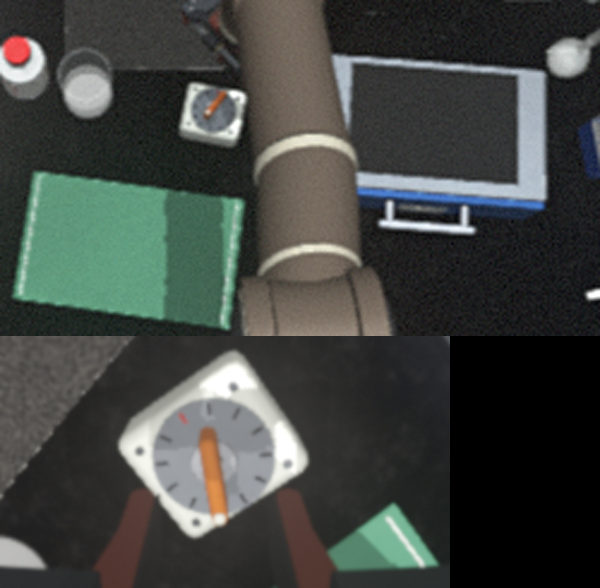

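The final view shows the drawer shut, the mat empty, and the beaker still at (85,85). The key's dot has swung about 203° clockwise, and the torque rose sharply to 0.47 N m at the stop. Nothing is touching the robot, so I'm handing in.

```bash
python3 -c "
from workcell import *
print(job_done())"
```

```text
the job is handed in; nothing more can be done
None
```

I put all three slide boxes from the mat (blue, red, white) in the drawer and pushed it fully shut. I then wound the key about 203° clockwise until it stalled at what I take to be its stop, left the beaker where it was, and handed the job in; no verdict was shown.

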